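# Jack up the carving board

## Task

Raise the free end of the hinged carving board and hold it up so that a wedge can be slipped under it: stand the blue jack flat on the bench with its saddle centred under the red-marked lift point, and push the loose pump rod all the way down into the jack's yellow socket. Then pump: pull the rod right down to lift the board, let it come all the way back up so that the board settles again, and pull it right down a second time. Finish holding the rod down with the board raised on the jack, and leave the bowl, mallet and jar where they are.

Things in the scene. Friction and masses are not known exactly. Their poses are not given: they have to be found in the camera images.
- jack_grip (a point): Grip point of the loose blue jack (under 1 kg): in its upright block, 26 mm along the jack's x, 36 mm along y, top at 90 mm; 70 mm above the jack's underside. Axes: x towards the saddle end, z up. Flat foot 270 x 84 x 12 mm, x from -150 to +120 mm of this point. The saddle lies 85 mm ahead (+x), the socket 50 mm behind (-x) of this point.
- saddle_top (a point): Centre of the top of the jack's round steel saddle (36 mm diameter), 75 mm above the jack's underside when the lever is up. It rises as the lever goes down.
- saddle: The jack's steel saddle with its piston; origin on its axis, 25 mm below its top. Axes as the jack's.
- socket_mouth (a point): Centre of the mouth of the jack's yellow upright socket tube for the pump rod: bore 12 mm, funnel-shaped over the top 10 mm to about 22 mm, 45 mm deep from this mouth to its floor; mouth 95 mm above the jack's underside while upright. Its z axis runs along the tube, out of the mouth.
- socket_floor (a point): Centre of the floor of the bore, 45 mm below the mouth. The lever's hinge runs through this very point, along the jack's y (50 mm above the jack's underside).
- lever (a joint): Lean of the socket and the rod in it, rad: 0 upright, grows as the rod's top is pulled towards the jack's tail (-x of the jack) and down; stop at 0.75; the rod itself leans up to 0.1 more, from play in the bore. A light spring and the load bring it back to 0 when let go; there is no ratchet. The saddle rises 47 mm per rad (35 mm at the stop). Loaded, about 3 to 5 N at the rod's grip hold it down.
- rod: The loose pump rod, 160 mm long, about 80 g: steel shaft of 10 mm diameter, top 70 mm a pale wooden grip of 20 mm diameter. Origin at the centre of its foot, z along the rod to its grip end. It starts upright in the holder, its foot 15 mm above the bench.
- rod_grip (a point): Middle of the rod's wooden grip, 125 mm from its foot and 35 mm from its top end.
- holder: Dark wooden block, 80 x 80 x 60 mm, fixed, with a 12 mm hole 45 mm deep in the middle of its top in which the rod stands. Origin at the centre of its underside.
- lift_pad (a point): Centre of the underside of the red lift pad (36 mm across) below the free end of the carving board, 85 mm above the bench when the board is down, 110 mm with the lever fully down. A red disc on the board's top marks the same spot. x axis: along the board from free end to hinge, 240 mm away. The board reaches 20 mm beyond this point at its free end and is 100 mm wide.
- bowl: Wooden bowl, 100 mm across, 50 mm high, loose; origin at the centre of its underside. Leave alone.
- mallet: Carver's round mallet standing on its head, loose: head 64 mm across and 80 mm high, handle 24 mm thick rising from it, 150 mm high in all. Origin at the centre of its underside. Leave alone.
- jar: Amber jar with brass lid, 64 mm across, 80 mm high, loose; origin at the centre of its underside. Leave alone.
- stand: Fixed wooden stand of the board; origin on the bench right below the lift pad, x towards the hinge. The board's top is 117 mm above the bench; a wooden trough up to 167 mm high sits on it from 100 mm behind the pad on. Under the board all is free up to 150 mm behind the pad.
Not all that is in view belongs to the job. Leave any purple look-alike of the rod alone.

How it is judged:
On the way, in this order (a step that is already met when the one before it is completed fails the run):
1. the jack stands flat with its saddle under the lift pad (centres within 13 mm) and the rod is fully down in the socket, with the board still down (horizontal distance between saddle_top and lift_pad below 0.013 m and angle between jack_grip's own z axis and vertical below 0.06 rad and height (world z) of jack_grip below 0.076 m and distance between rod and socket_floor below 0.012 m and height (world z) of lift_pad below 0.089 m), for 0.1 s.
2. first stroke: the lever is right down (over 0.55 rad) and the jack has lifted the board (lift pad over 97 mm high) (value of joint lever above 0.55 rad and height (world z) of lift_pad above 0.097 m and contact force between saddle and anything else above 1 N), for 0.1 s.
3. the lever is let back up (under 0.15 rad) and the board has settled (lift pad under 88 mm) (value of joint lever below 0.15 rad and height (world z) of lift_pad below 0.088 m), for 0.1 s.
At the end, for the whole second after the job is handed in: The robot holds the rod (over 0.5 N), fully down in the socket (15 mm); lever past 0.55 rad; lift pad 97 to 118 mm high, carried by the saddle (over 1 N) within 18 mm of the pad's centre; jack flat on the bench; all still (all of step 2 and height (world z) of lift_pad below 0.118 m and horizontal distance between saddle_top and lift_pad below 0.018 m and angle between jack_grip's own z axis and vertical below 0.06 rad and height (world z) of jack_grip below 0.076 m and distance between rod and socket_floor below 0.015 m and contact force between the fingers and rod above 0.5 N and linear speed of saddle below 0.02 m/s); the arm keeps its last pose, push and grip.
It fails at once if the bowl, mallet or jar is moved by more than 30 mm (distance of any of bowl, mallet, jar from where it was at the start of the episode above 0.03 m).
It also fails if it takes over 72 s, if anything falls off the work surface, if the arm or the gripper's body presses on something with over 40 N, if the wrist force passes 120 N, or if a joint passes its speed limit or range.

## Robot

A 6-joint arm with a two-finger parallel gripper is mounted at the origin on the work surface. World frame = base frame: x ahead of the robot, y to its left, z up, the work surface at z = 0. Lengths are in m, angles in rad, forces in N, time in s.
With the tool pointing down it reaches from about 0.375 to 0.975 m from the base axis. Payload 3.8 kg.
Tool frame: the origin (TCP) lies on the centre line of the jaws, within the pads' length; the fingertips stand 8 mm ahead of it and the grasp point (between the pads) lies 11 mm behind it; z points along the fingers, y is the direction in which the jaws open and shut (so a half turn about z gives the same grasp; the last joint's range is limited). The gripper opens to 85 mm and grips with 20 to 120 N. Pads are 22 mm wide; open, the fingers measure 114 mm over their backs; the gripper's body (76 mm by 85 mm) begins 54 mm behind the grasp point. The pads swing forward as they close: fully open they stand 13 mm farther back than shut.
Start: joints at [1.149, 0.264, 1.604, -0, 1.274, -0.037], TCP at [0.253, 0.626, 0.208] pointing down, gripper open.
Joint ranges: [-2.63, 2.63], [-0.94, 2.18], [0.31, 2.57], [-1.31, 4.45], [0, 2.66], [-2.55, 2.55]. Speed limits (rad/s): [2.57, 2.57, 3.14, 3.14, 3.14, 3.14].

## Interface

Orientations are given as a rotation vector (axis times angle).
In Python, from workcell import * gives the robot as it stands.
- The arm moves only by the tool play_rows, never from a script. Its arguments are lists of equal length, an entry for each row: "slide": the shift along the tool's x, y, z in cm, a list of three; "delta_rot": the turn, a rotation vector about the tool's x, y, z in rad, a list of three. In form: {"slide": [[x, y, z], ...], "delta_rot": [[wx, wy, wz], ...]}. A call has 1 to 12 rows; each row is the pose to reach, as a shift and turn from the pose measured when the call began, along the tool's axes at that moment; what a row does not reach only later rows make up. A row lasts 1/12 s, in which the tool goes at most 41.7 mm and 7.16 degrees, less where a joint would pass 70% of its speed; a pose out of reach is approached as far as the arm can. A call with a gripper value outside its range is refused whole. "hand" is the opening, from 0 (shut) to 1 (fully open), set as the call begins (left out, the last holds). The fingers move at their own pace and stop on an object; "force" is the grip in N (left out, the last holds). Time passes only in rows, so rows that repeat a pose let the fingers close. It gives the time, the measured TCP pose, the force and the opening at its end, in the units of the state.
- read_state(): the state, without advancing time (a new reading comes with each control period).
- read_camera(name): name is "scene" or "top" or "wrist"; returns a dict with "image" (400x640x3 uint8, red, green, blue), "depth" (400x640 float32, m along the optical axis (not along the pixel's ray), 0 where there is no reading), "fovy" (degrees; the focal length in pixels is half the picture's height over the tangent of half this angle, whatever the lens; pixels are square), "cx", "cy" (the principal point, pixels), "world_from_camera" (4x4, takes a point from camera to world coordinates); the wrist camera has in their place "hand_eye" (4x4, takes a point from camera to tool coordinates, whose origin is the TCP and whose axes are the flange's). Camera axes: x right, y up, looking along -z (the intrinsics and any distortion apply to the point x, -y, -z); pixel columns grow to the right and rows downward; lengths in m; the calibration is good to about 2 mm. The wrist camera is an equidistant fisheye: a pixel r from the principal point sees the ray r / f radians off the axis. A picture is of the moment at which its call begins: read the wrist's pose just before it.
- finish_job(): hands the job in, once; it reports no verdict.
Trained networks look in a picture, given as the dict that the camera call returned (one of the last four; its "shot" number tells which), for a name from the list of things; names that differ only in an ending like _2 or _b are one class to them, and where a whole thing is asked for, a point or a joint stands for the part that bears it (a point fixed in the world has none). Each returns a list of dicts, best first, with "conf" (0 to 1); they miss things now and then, are a little off and sometimes report something else, mostly with a low value. They report only what shows in the picture. A call takes as long as a camera call. They do not tell look-alikes from the thing itself.
- spot_in(target, picture): "bbox" ([centre column, centre row, width, height] in pixels, round what is visible of it).
- landmark_of(target, picture): "at" ([column, row] in pixels: a listed point, or the origin of a listed thing).
The state is a dict: "time": time; "q": joint angles; "joint_vel": joint speeds; "joint_torque": joint torques, N m; "tool_pos": TCP position; "tcp_rot": TCP orientation; "wrist_force": force on the tool from outside, world axes, zero at the start; "torque": the same for the moment, N m; "width": opening from 0.0 (shut) to 1.0 (fully open).
Only numpy, scipy, OpenCV 4.12 (cv2) and the standard library are available. Lean on these libraries where they do the work, as an engineer would, in place of code of your own. Each camera call takes 0.05 s, during which the arm holds its last target.

## Working session

There is one attempt and no reset: what is moved stays moved. The work goes in short steps, Python scripts to look and compute and a tool call to move; the robot and the scene stay as the last step left them, time stands still between calls to the robot, and variables do not carry over. Pictures are saved under pics/ and viewed, and the job is handed in when it is done.

Besides the shell and the picture viewer there is one more tool, called after "Emit:" as a command line: name --argument value ..., lists and objects as JSON in quotes. play_rows: Moves the arm, as the interface text tells. Its arguments: {"type":"object","properties":{"slide":{"type":"array"},"delta_rot":{"type":"array"},"hand":{"type":"number"},"force":{"type":"number"}},"required":["slide","delta_rot"]}

```bash
ls; mkdir -p pics; python3 - <<'E'
from workcell import *
import cv2
print(read_state())
for n in ["scene","top"]:
    p=read_camera(n); cv2.imwrite(f"pics/{n}0.png",p["image"][:,:,::-1]); print(n,p["fovy"],p["cx"],p["cy"],p["world_from_camera"],[k for k in p])
    for t in ["jack_grip","saddle_top","socket_mouth","rod","rod_grip","holder","lift_pad","bowl","mallet","jar","stand"]:
        print(t,[(x["at"],x["conf"]) for x in landmark_of(t,p)][:3])
E
```

```text
pics
{'time': 0.0, 'q': array([ 1.14912659e+00,  2.64758731e-01,  1.60539767e+00, -7.43946388e-06,
        1.27370895e+00, -3.68807737e-02]), 'joint_vel': array([-0.00154099, -0.00091215,  0.00125473, -0.00069101, -0.00070687,
        0.00102564]), 'joint_torque': array([-5.43666611e-04, -5.15119743e+01, -3.67313004e+01,  7.89721116e-05,
        1.32497092e-02, -1.71491740e-05]), 'tool_pos': array([0.25303513, 0.62491577, 0.20664556]), 'tcp_rot': array([-0.60060194, -3.08312634,  0.00347849]), 'wrist_force': array([ 0.16934099, -0.03295602, -0.38208949]), 'torque': array([-0.01578837, -0.00061548, -0.002137  ]), 'width': 0.9962394122102302}
scene 55.98824408876035 314.4115681877294 200.88907722299948 [[-0.05725906 -0.63746068  0.76835232  1.21695225]
 [ 0.99835737 -0.03809604  0.04279322  0.02969316]
 [ 0.00199219  0.7695405   0.63859491  0.65721163]
 [ 0.          0.          0.          1.        ]] ['image', 'depth', 'fovy', 'cx', 'cy', 'world_from_camera', 'shot']
jack_grip [([439.0, 197.9], 0.71)]
saddle_top [([454.9, 222.5], 0.79)]
socket_mouth [([429.2, 174.0], 0.64)]
rod [([1
[... 474 characters left out ...]
5 -0.0384348  -0.00621411]
 [-0.03677131  0.08222388  0.99593529  0.89634046]
 [ 0.          0.          0.          1.        ]] ['image', 'depth', 'fovy', 'cx', 'cy', 'world_from_camera', 'shot']
jack_grip [([195.5, 242.3], 0.8)]
saddle_top [([186.5, 205.6], 0.79)]
socket_mouth [([314.9, 143.6], 0.62), ([195.8, 261.0], 0.57)]
rod [([466.0, 196.7], 0.62), ([463.6, 237.1], 0.48)]
rod_grip [([483.5, 236.0], 0.77), ([487.1, 191.9], 0.74)]
holder [([456.1, 239.8], 0.73), ([203.3, 263.4], 0.34)]
lift_pad [([315.0, 143.0], 0.84)]
bowl [([228.1, 133.2], 0.72)]
mallet [([442.1, 148.6], 0.91)]
jar [([187.9, 148.0], 0.67)]
stand [([315.7, 149.2], 0.64), ([443.6, 152.0], 0.53), ([197.0, 262.8], 0.46)]
```

View pics/scene0.png

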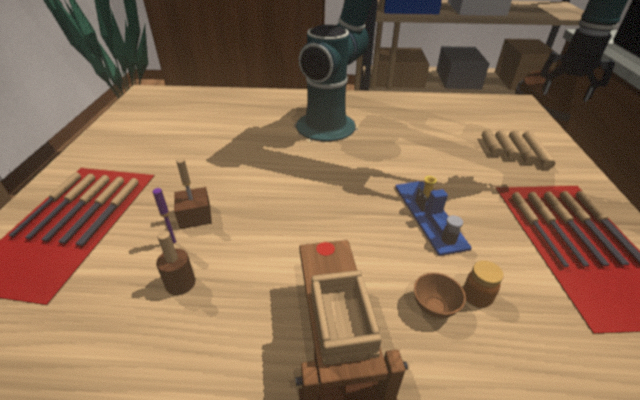

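View pics/top0.png

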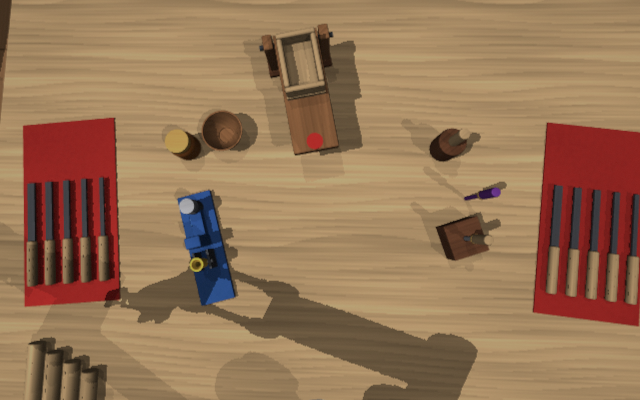

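The scene view shows the jack (439,205), the rod in its dark block (190,195), the purple look-alike beside it (165,210), the mallet (177,272), the board with its red disc (326,249), and the bowl and jar (440,295)/(483,283). The top view agrees: jack saddle (187,206), socket (197,264), red disc (315,141), holder (463,238).

```bash
cat > h.py <<'E'
from workcell import *
import numpy as np, cv2
from scipy.spatial.transform import Rotation as R
def foc(p): return p["image"].shape[0]/2/np.tan(np.radians(p["fovy"])/2)
def wfc(p,st=None):
    if "world_from_camera" in p: return np.array(p["world_from_camera"])
    T=np.eye(4);T[:3,:3]=R.from_rotvec(st["tcp_rot"]).as_matrix();T[:3,3]=st["tool_pos"]
    return T@np.array(p["hand_eye"])
def ray(p,uv,st=None):
    u=(uv[0]-p["cx"]);v=(uv[1]-p["cy"]);f=foc(p)
    if "hand_eye" in p:
        r=np.hypot(u,v);th=r/f;d=np.array([np.sin(th)*u/max(r,1e-9),-np.sin(th)*v/max(r,1e-9),-np.cos(th)])
    else:
        d=np.array([u/f,-v/f,-1.]);
    T=wfc(p,st);d=T[:3,:3]@d
    return T[:3,3],d/np.linalg.norm(d)
def tri(rs):
    A=0;b=0
    for o,d in rs:
        P=np.eye(3)-np.outer(d,d);A=A+P;b=b+P@o
    x=np.linalg.solve(A,b)
    return x,[np.linalg.norm((np.eye(3)-np.outer(d,d))@(x-o)) for o,d in rs]
def atz(r,z):
    o,d=r;return o+d*(z-o[2])/d[2]
def cloud(p,st=None):
    D=p["depth"];f=foc(p);v,u=np.mgrid[:400,:640];x=u-p["cx"];y=v-p["cy"]
    if "hand_eye" in p:
        r=np.hypot(x,y)+1e-9;k=np.tan(r/f)/r;c=np.stack([x*k*D,-y*k*D,-D],-1)
    else: c=np.stack([x/f*D,-y/f*D,-D],-1)
    T=wfc(p,st);return c@T[:3,:3].T+T[:3,3]
E
python3 - <<'E'
from h import *
a=read_camera("scene");b=read_camera("top")
np.set_printoptions(precision=4,suppress=True)
pk={}
for t in ["jack_grip","saddle_top","socket_mouth","rod","rod_grip","holder","lift_pad","bowl","mallet","jar","stand"]:
    A=landmark_of(t,a);B=landmark_of(t,b)
    for x in A[:3]:
        for y in B[:3]:
            X,e=tri([ray(a,x["at"]),ray(b,y["at"])])
            if max(e)<.012: print(t,X,max(e),x["conf"],y["conf"])
C=cloud(b);Ca=cloud(a)
def col(img,lo,hi):
    return cv2.inRange(cv2.cvtColor(img,cv2.COLOR_RGB2HSV),lo,hi)>0
v,u=np.mgrid[:400,:640]
for nm,p,c,red in [("top",b,C,(abs(u-315)<20)&(abs(v-141)<20)),("scene",a,Ca,(abs(u-326)<20)&(abs(v-249)<15))]:
    m=(col(p["image"],(0,180,100),(6,255,255))|col(p["image"],(174,180,100),(180,255,255)))&red
    print(nm,"red disc",m.sum(),u[m].mean(),v[m].mean(),np.median(c[m],0))
# blue mask
m=col(b["image"],(105,150,60),(125,255,255))&(abs(u-205)<60)&(abs(v-248)<70)
P=C[m]; print("blue z",np.percentile(P[:,2],[1,20,50,80,99]))
low=P[P[:,2]<.03]; r=cv2.minAreaRect((low[:,:2]*1000).astype(np.float32)); print("foot rect",r,cv2.boxPoints(r))
print("med z foot",np.median(low[:,2]))
hi=P[(P[:,2]>.08)]; print("block",hi.shape,cv2.minAreaRect((hi[:,:2]*1000).astype(np.float32)),np.median(hi[:,2]))
m=(C[...,2]>.05)&(C[...,2]<.07)&(abs(u-463)<35)&(abs(v-238)<30)
P=C[m];print("holder",cv2.minAreaRect((P[:,:2]*1000).astype(np.float32)),np.median(P[:,2]))
np.savez("c0.npz",C=C,Ca=Ca)
m=(C[...,2]>.107)&(C[...,2]<.127)&(abs(u-315)<40)&(abs(v-120)<45)
P=C[m];print("board",cv2.minAreaRect((P[:,:2]*1000).astype(np.float32)),np.median(P[:,2]))
E
python3 - <<'E'
import cv2
i=cv2.imread("pics/top0.png")
cv2.imwrite("pics/crop0.png",cv2.resize(i[100:320,130:350],None,fx=2.6,fy=2.6,interpolation=cv2.INTER_CUBIC))
E
```

```text
jack_grip [0.4864 0.2894 0.0727] 0.0009640353185433388 0.65 0.68
saddle_top [0.5632 0.317  0.0702] 0.0039325116679301405 0.65 0.74
socket_mouth [0.4414 0.2718 0.1047] 0.0019335758286392615 0.69 0.68
rod [ 0.5964 -0.348   0.0007] 0.0020606953674940334 0.61 0.7
rod_grip [ 0.5046 -0.3258  0.138 ] 0.0018218352558646187 0.81 0.66
rod_grip [ 0.5853 -0.2953  0.1999] 0.011657493433798604 0.81 0.56
holder [ 0.4997 -0.3165 -0.0064] 0.004279903162958782 0.72 0.62
lift_pad [0.7059 0.0178 0.0912] 0.0023555876789186437 0.94 0.64
bowl [0.7537 0.2486 0.0063] 0.005904848473530524 0.84 0.9
mallet [ 0.7184 -0.2873 -0.0178] 0.0005910888074114987 0.97 0.63
jar [ 0.7135  0.3432 -0.0055] 0.0016868781310422894 0.75 0.75
top red disc 205 314.4341463414634 140.59024390243903 [0.7074 0.0224 0.1172]
scene red disc 135 325.18518518518516 248.59259259259258 [0.7123 0.0228 0.1179]
blue z [0.008  0.0105 0.012  0.0145 0.0911]
foot rect ((466.672119140625, 286.5965576171875), (266.01214599609375, 83.00975036621094), 15.670387268066406) [[327.3991 290.6334]
 [349.8203 210.709 ]
 [605.9451 282.5597]
 [583.524  362.4841]]
med z foot 0.011577111985459632
block (182, 3) ((505.2607421875, 151.78871154785156), (26.861703872680664, 316.3437194824219), 10.381421089172363) 0.08952189940880767
holder ((502.2026672363281, -322.4997253417969), (80.57774353027344, 81.6639175415039), 19.28581428527832) 0.0593748145828672
board ((774.824462890625, 35.348636627197266), (179.22486877441406, 100.00352478027344), 11.668630599975586) 0.116167605354218
```

View pics/crop0.png

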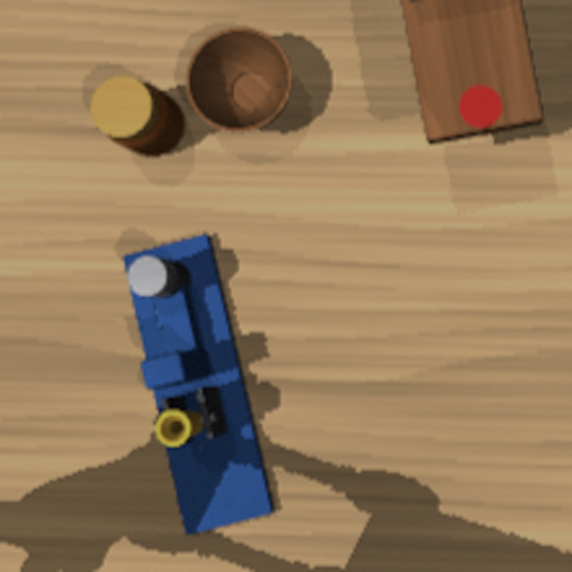

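```bash
cat >> h.py <<'E'
np.set_printoptions(precision=4,suppress=True)
def go(pos,yaw=None,Rt=None):
    """yaw deg: direction of tool y (mod 180), tool straight down. prints slide cm and delta_rot"""
    s=read_state();R0=R.from_rotvec(s["tcp_rot"])
    if Rt is None:
        best=None
        for k in (0,180):
            a=np.radians(yaw+k);y=np.array([np.cos(a),np.sin(a),0]);z=np.array([0,0,-1.]);x=np.cross(y,z)
            r=R.from_matrix(np.stack([x,y,z],1));d=(R0.inv()*r).as_rotvec()
            if best is None or np.linalg.norm(d)<np.linalg.norm(best): best=d
    else: best=(R0.inv()*Rt).as_rotvec()
    sl=R0.inv().apply(np.array(pos)-s["tool_pos"])*100
    print("t",s["time"],"pos",s["tool_pos"],"q",s["q"],"w",s["width"],"F",s["wrist_force"])
    print("tool axes\n",R0.as_matrix())
    print("SLIDE cm",np.round(sl,2),"ROT",np.round(best,4),"deg",np.degrees(np.linalg.norm(best)))
E
python3 - <<'E'
from h import *
go([.481,.2905,.16],yaw=105.67)
E
```

```text
t 2.4 pos [0.2534 0.6256 0.208 ] q [ 1.1491  0.2639  1.604  -0.      1.2737 -0.0369] w 0.9995879485411608 F [-0.8319 -0.7147 -0.4073]
tool axes
 [[-0.9269  0.3754  0.    ]
 [ 0.3754  0.9269 -0.    ]
 [-0.     -0.     -1.    ]]
SLIDE cm [-33.68 -22.52   4.8 ] ROT [-0.      0.     -0.6583] deg 37.716962325900106
```

Emit:
play_rows --slide '[[-33.7, -22.5, 4.8], [-33.7, -22.5, 4.8], [-33.7, -22.5, 4.8], [-33.7, -22.5, 4.8], [-33.7, -22.5, 4.8], [-33.7, -22.5, 4.8], [-33.7, -22.5, 4.8], [-33.7, -22.5, 4.8], [-33.7, -22.5, 4.8], [-33.7, -22.5, 4.8], [-33.7, -22.5, 4.8], [-33.7, -22.5, 4.8]]' --delta_rot '[[0, 0, -0.658], [0, 0, -0.658], [0, 0, -0.658], [0, 0, -0.658], [0, 0, -0.658], [0, 0, -0.658], [0, 0, -0.658], [0, 0, -0.658], [0, 0, -0.658], [0, 0, -0.658], [0, 0, -0.658], [0, 0, -0.658]]' --hand 1

```text
time: 3.4
tool_pos: [0.4821, 0.2888, 0.1597]
tcp_rot: [0.421, -3.113, 0.0]
wrist_force: [-0.0, 0.5, 0.7]
width: 0.997
```

```bash
python3 - <<'E'
from h import *
s=read_state();w=read_camera("wrist");cv2.imwrite("pics/w1.png",w["image"][:,:,::-1])
print(w["hand_eye"],w["fovy"],w["cx"],w["cy"])
p=landmark_of("jack_grip",w);print(p);
if p: print(atz(ray(w,p[0]["at"],s),.07))
C=cloud(w,s);D=w["depth"];m=(D>0)&(abs(C[...,2]-.09)<.006)&(abs(C[...,0]-.48)<.06)&(abs(C[...,1]-.29)<.06)
P=C[m];print(m.sum(),cv2.minAreaRect((P[:,:2]*1000).astype(np.float32)),np.median(P,0))
go([.481,.2905,.059],yaw=105.67)
E
```

```text
[[-0.0007  0.948   0.3183  0.0809]
 [ 1.      0.0008 -0.0001 -0.0009]
 [-0.0003  0.3183 -0.948  -0.1643]
 [ 0.      0.      0.      1.    ]] 65.70646984690485 318.6410525069417 201.935449132664
[{'at': [326.0, 200.2], 'conf': 0.78}]
[0.4834 0.2948 0.07  ]
2351 ((456.98382568359375, 284.1642761230469), (76.08979034423828, 35.37982940673828), 15.444839477539062) [0.4711 0.2844 0.0887]
t 3.5 pos [0.4812 0.2909 0.1602] q [ 0.4991  0.0872  1.9008  0.0006  1.1534 -1.3445] w 1.00347452683235 F [-0.0508 -0.2998 -0.8585]
tool axes
 [[-0.9631 -0.2692 -0.0001]
 [-0.2692  0.9631  0.0006]
 [-0.0001  0.0006 -1.    ]]
SLIDE cm [ 0.03 -0.04 10.12] ROT [ 0.0006  0.0001 -0.0009] deg 0.06430637443210507
```

View pics/w1.png

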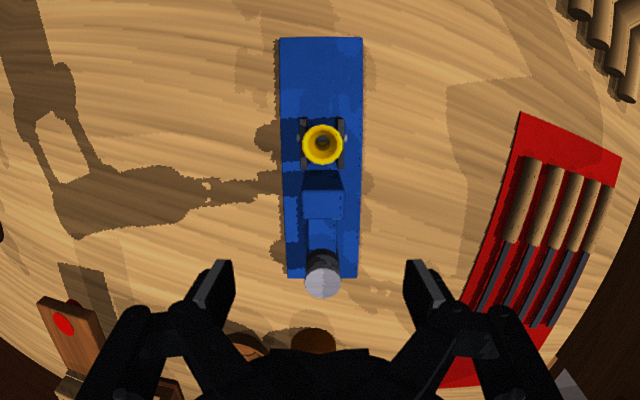

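The wrist view shows the jack lined up between the jaws: block at (322,205), saddle at (322,282), socket at (322,145). The block centre from depth, (0.481, 0.291), agrees, so I descend.

Emit:
play_rows --slide '[[0, 0, 4], [0, 0, 7.5], [0, 0, 9.5], [0, 0, 10.1], [0, 0, 10.1], [0, 0, 10.1]]' --delta_rot '[[0, 0, 0], [0, 0, 0], [0, 0, 0], [0, 0, 0], [0, 0, 0], [0, 0, 0]]'

```text
time: 4.0
tool_pos: [0.4813, 0.2924, 0.0601]
tcp_rot: [-0.429, 3.111, 0.002]
wrist_force: [-0.8, -0.4, 0.4]
width: 0.998
```

Emit:
play_rows --slide '[[0, 0, 0], [0, 0, 0], [0, 0, 0], [0, 0, 0], [0, 0, 0], [0, 0, 0], [0, 0, 0], [0, 0, 0]]' --delta_rot '[[0, 0, 0], [0, 0, 0], [0, 0, 0], [0, 0, 0], [0, 0, 0], [0, 0, 0], [0, 0, 0], [0, 0, 0]]' --hand 0 --force 70

```text
time: 4.67
tool_pos: [0.4824, 0.2921, 0.0617]
tcp_rot: [-0.429, 3.109, 0.002]
wrist_force: [0.1, -3.3, 5.4]
width: 0.389
```

```bash
python3 - <<'E'
from h import *
go([.499,-.021,.065],yaw=101.7)
E
```

```text
t 4.6667 pos [0.4824 0.2921 0.0617] q [ 0.5003  0.1896  1.9835 -0.0001  0.9653 -1.3445] w 0.3893836336900237 F [ 0.0729 -3.2805  5.3825]
tool axes
 [[-0.9627 -0.2707  0.0028]
 [-0.2707  0.9627  0.0014]
 [-0.0031  0.0006 -1.    ]]
SLIDE cm [  6.88 -30.59  -0.37] ROT [0.0007 0.003  0.0699] deg 4.008714532262033
```

Emit:
play_rows --slide '[[0, 0, -0.4], [0, 0, -0.8], [0.5, -2, -0.9], [1.1, -5, -0.9], [1.9, -8.5, -0.9], [2.7, -12, -0.9], [3.5, -15.5, -0.9], [4.3, -19, -0.9], [5.1, -22.5, -0.9], [5.9, -26, -0.9], [6.6, -29.2, -0.9], [6.9, -30.6, -0.9]]' --delta_rot '[[0, 0, 0], [0, 0, 0], [0, 0, 0.01], [0, 0, 0.02], [0, 0, 0.03], [0, 0, 0.04], [0, 0, 0.05], [0, 0, 0.06], [0, 0, 0.07], [0, 0, 0.07], [0, 0, 0.07], [0, 0, 0.07]]'

```text
time: 5.67
tool_pos: [0.4973, -0.025, 0.0692]
tcp_rot: [-0.317, 3.125, -0.001]
wrist_force: [-0.1, 0.3, -8.6]
width: 0.389
```

Emit:
play_rows --slide '[[0, 0, 0], [0, 0, 0], [0, 0, 0]]' --delta_rot '[[0, 0, 0], [0, 0, 0], [0, 0, 0]]'

```text
time: 5.92
tool_pos: [0.4957, -0.0244, 0.0681]
tcp_rot: [0.316, -3.123, -0.001]
wrist_force: [0.2, -0.4, -9.6]
width: 0.383
```

```bash
cat > jk.py <<'E'
from h import *
def jack(C,img,xc,yc):
    hsv=cv2.cvtColor(img,cv2.COLOR_RGB2HSV)
    m=(cv2.inRange(hsv,(105,150,40),(125,255,255))>0)&(abs(C[...,0]-xc)<.2)&(abs(C[...,1]-yc)<.12)&(C[...,2]<.045)&(C[...,2]>.003)
    P=C[m];r=cv2.minAreaRect((P[:,:2]*1000).astype(np.float32));print("foot",r,"n",m.sum())
    A=np.c_[P[:,:2],np.ones(len(P))]
    for _ in range(4):
        c=np.linalg.lstsq(A,P[:,2],rcond=None)[0];res=P[:,2]-A@c;k=abs(res)<.004;A=A[k];P=P[k]
    print("plane slope",c[:2],"z at centre",A[:,:].mean(0)@c)
def pad(C,img):
    hsv=cv2.cvtColor(img,cv2.COLOR_RGB2HSV);
    m=((cv2.inRange(hsv,(0,170,80),(6,255,255))|cv2.inRange(hsv,(174,170,80),(180,255,255)))>0)&(abs(C[...,0]-.71)<.04)&(abs(C[...,1]-.022)<.04)&(C[...,2]>.09)
    if m.sum(): print("disc",m.sum(),C[m].mean(0),cv2.minEnclosingCircle((C[m][:,:2]*1000).astype(np.float32)))
E
python3 - <<'E'
from jk import *
t=read_camera("top");s=read_state();w=read_camera("wrist");a=read_camera("scene")
for n,p in (("t2",t),("w2",w),("s2",a)):
    cv2.imwrite(f"pics/{n}.png",p["image"][:,:,::-1])
    C=cloud(p,s);print(n);jack(C,p["image"],.49,-.02);pad(C,p["image"])
go([.626,.005,.065],yaw=101.7)
E
```

```text
t2
foot ((479.6263427734375, -27.99517059326172), (266.08758544921875, 80.99760437011719), 11.686908721923828) n 1211
plane slope [ 0.0011 -0.0079] z at centre 0.018004727652763217
disc 217 [0.7078 0.0218 0.1172] ((707.6904907226562, 22.144350051879883), 18.6810302734375)
w2
foot ((481.92822265625, -28.612342834472656), (268.14654541015625, 83.36772918701172), 11.572956085205078) n 22257
plane slope [ 0.0077 -0.0065] z at centre 0.01657945045011297
s2
foot ((0.0, 0.0), (0.0, 0.0), 0.0) n 0
plane slope [0. 0.] z at centre nan
disc 178 [0.7121 0.0229 0.1179] ((711.813720703125, 22.735130310058594), 17.659364700317383)
t 6.0667 pos [ 0.4968 -0.0238  0.0688] q [-0.0979  0.0624  2.1131 -0.0001  0.9666 -1.8723] w 0.38131202040805656 F [-0.1884 -1.0097 -9.0959]
tool axes
 [[-0.9793 -0.2023 -0.0004]
 [-0.2023  0.9793 -0.0001]
 [ 0.0004  0.     -1.    ]]
SLIDE cm [-13.23   0.21   0.37] ROT [ 0.     -0.0004 -0.0005] deg 0.03818060851904532jk.py:9: RuntimeWarning: Mean of empty slice.
  print("plane slope",c[:2],"z at centre",A[:,:].mean(0)@c)
  ret = um.true_divide(
```

View pics/w2.png

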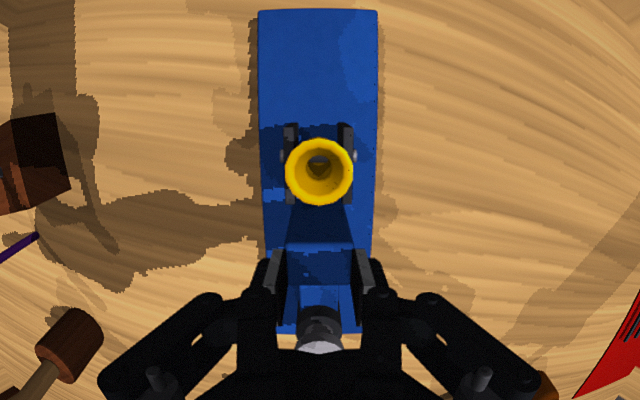

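View pics/s2.png

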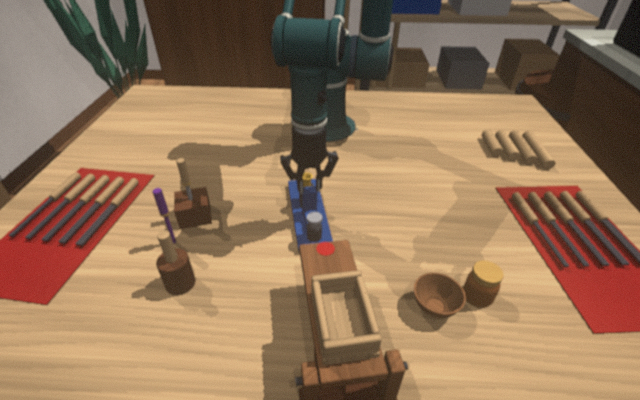

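The jack hangs flat, about 6 mm up, with yaw 11.6° matching the board. I lower it 3 mm and slide it in under the pad.

Emit:
play_rows --slide '[[0, 0, 0.2], [-1, 0.05, 0.3], [-3, 0.1, 0.3], [-5, 0.2, 0.3], [-7, 0.3, 0.3], [-9, 0.3, 0.3], [-11, 0.3, 0.3], [-12.5, 0.3, 0.3], [-13.4, 0.3, 0.3], [-13.4, 0.3, 0.3], [-13.4, 0.3, 0.3], [-13.4, 0.3, 0.3]]' --delta_rot '[[0, 0, 0], [0, 0, 0], [0, 0, 0], [0, 0, 0], [0, 0, 0], [0, 0, 0], [0, 0, 0], [0, 0, 0], [0, 0, 0], [0, 0, 0], [0, 0, 0], [0, 0, 0]]'

```text
time: 7.07
tool_pos: [0.6258, 0.0064, 0.0648]
tcp_rot: [0.32, -3.122, -0.0]
wrist_force: [-1.2, 0.9, -10.2]
width: 0.387
```

```bash
python3 - <<'E'
from jk import *
t=read_camera("top");s=read_state();w=read_camera("wrist")
for n,p in (("t3",t),("w3",w)):
    cv2.imwrite(f"pics/{n}.png",p["image"][:,:,::-1])
    C=cloud(p,s);print(n);jack(C,p["image"],.62,.005);pad(C,p["image"])
    L=landmark_of("socket_mouth",p)
    print(L[:2],[atz(ray(p,l["at"],s),.098) for l in L[:2]])
    hsv=cv2.cvtColor(p["image"],cv2.COLOR_RGB2HSV)
    m=(cv2.inRange(hsv,(24,150,60),(34,255,255))>0)&(abs(C[...,0]-.577)<.04)&(abs(C[...,1]+.005)<.04)&(C[...,2]>.088)
    print("socket ring",m.sum(),cv2.minEnclosingCircle((C[m][:,:2]*1000).astype(np.float32)),np.median(C[m],0))
go([.626,.005,.063],yaw=101.7)
E
```

```text
t3
foot ((554.500244140625, -8.959518432617188), (154.82850646972656, 81.15805053710938), 11.572673797607422) n 1471
plane slope [-0.0073 -0.0115] z at centre 0.01493562324633787
[{'at': [483.0, 240.3], 'conf': 0.75}, {'at': [325.9, 200.9], 'conf': 0.66}] [array([ 0.4997, -0.344 ,  0.098 ]), array([ 0.578 , -0.0056,  0.098 ])]
socket ring 37 ((575.256591796875, -4.188817024230957), 14.306938171386719) [ 0.5803 -0.0078  0.0977]
w3
foot ((611.397216796875, 1.6260910034179688), (268.2470703125, 83.17774963378906), 11.675936698913574) n 22347
plane slope [ 0.0051 -0.0074] z at centre 0.013390323819483189
[{'at': [319.6, 172.7], 'conf': 0.97}] [array([ 0.5769, -0.0043,  0.098 ])]
socket ring 881 ((569.1596069335938, -6.4848222732543945), 22.299829483032227) [ 0.5774 -0.0057  0.0964]
t 7.2667 pos [0.6266 0.0061 0.0656] q [-0.0299  0.2961  1.8408 -0.0001  1.0057 -1.8042] w 0.38162078400200505 F [ 0.2854  0.3833 -8.4815]
tool axes
 [[-0.9794 -0.2021 -0.001 ]
 [-0.2021  0.9794 -0.0001]
 [ 0.001   0.0001 -1.    ]]
SLIDE cm [ 0.08 -0.1   0.26] ROT [ 0.0001 -0.001  -0.0007] deg 0.07023235581643786
```

View pics/t3.png

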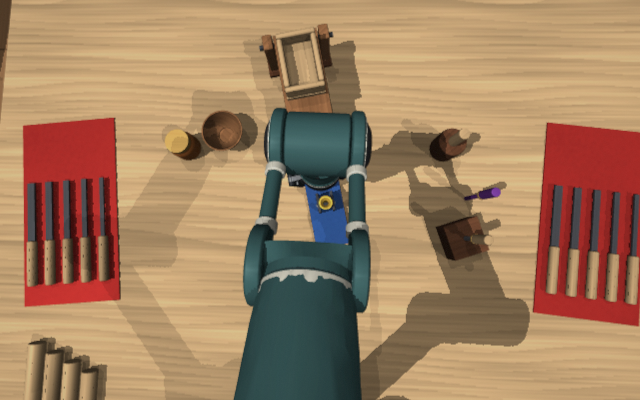

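View pics/w3.png

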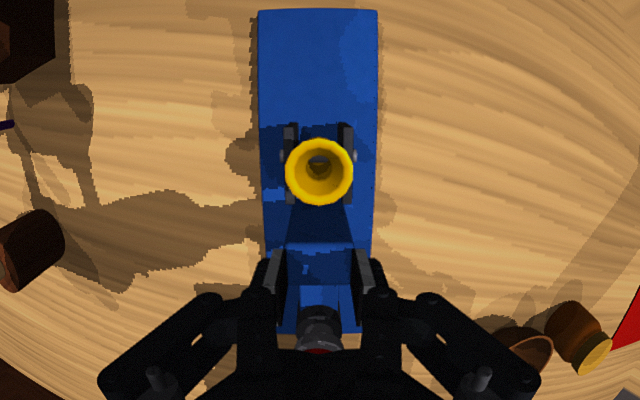

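The wrist view shows the saddle (320,330) under the board end and the socket at (320,172). That puts the saddle at (0.709, 0.022), which matches the pad. Next I lower and release.

Emit:
play_rows --slide '[[0, 0, 0.1], [0, 0, 0.2], [0, 0, 0.3], [0, 0, 0.35], [0, 0, 0.35]]' --delta_rot '[[0, 0, 0], [0, 0, 0], [0, 0, 0], [0, 0, 0], [0, 0, 0]]'

```text
time: 7.68
tool_pos: [0.6264, 0.006, 0.0621]
tcp_rot: [0.319, -3.124, -0.0]
wrist_force: [-0.0, 0.2, -9.0]
width: 0.385
```

Emit:
play_rows --slide '[[0, 0, 0], [0, 0, 0], [0, 0, 0], [0, 0, 0], [0, 0, 0], [0, 0, 0]]' --delta_rot '[[0, 0, 0], [0, 0, 0], [0, 0, 0], [0, 0, 0], [0, 0, 0], [0, 0, 0]]' --hand 1

```text
time: 8.18
tool_pos: [0.6271, 0.006, 0.0629]
tcp_rot: [-0.319, 3.125, -0.0]
wrist_force: [-0.3, 0.1, 0.4]
width: 0.995
```

```bash
python3 - <<'E'
from jk import *
s=read_state();w=read_camera("wrist")
for n,p in (("w4",w),):
    cv2.imwrite(f"pics/{n}.png",p["image"][:,:,::-1])
    C=cloud(p,s);print(n);jack(C,p["image"],.62,.005)
go([.626,.005,.16],yaw=101.7)
E
```

```text
w4
foot ((611.85986328125, 1.2532424926757812), (268.5164794921875, 83.36672973632812), 11.646822929382324) n 24655
plane slope [0.0011 0.0006] z at centre 0.01045040041557154
t 8.2333 pos [0.6269 0.006  0.0626] q [-0.0301  0.2995  1.8428 -0.0002  0.9997 -1.8042] w 1.0022448137877336 F [ 0.0282 -0.2641 -0.7359]
tool axes
 [[-0.9794 -0.202  -0.0004]
 [-0.202   0.9794 -0.0001]
 [ 0.0004 -0.0001 -1.    ]]
SLIDE cm [ 0.11 -0.08 -9.74] ROT [-0.0001 -0.0004 -0.0008] deg 0.051721414709201254
```

Emit:
play_rows --slide '[[0, 0, -3], [0, 0, -7], [0, 0, -11], [0, 0, -15], [0, 0, -18], [0, 0, -18]]' --delta_rot '[[0, 0, 0], [0, 0, 0], [0, 0, 0], [0, 0, 0], [0, 0, 0], [0, 0, 0]]'

```text
time: 8.73
tool_pos: [0.6317, 0.0059, 0.2525]
tcp_rot: [-0.318, 3.111, -0.003]
wrist_force: [0.8, 0.0, 1.3]
width: 0.998
```

```bash
python3 - <<'E'
from jk import *
t=read_camera("top");a=read_camera("scene")
for n,p in (("t5",t),("s5",a)):
    C=cloud(p);cv2.imwrite(f"pics/{n}.png",p["image"][:,:,::-1]);hsv=cv2.cvtColor(p["image"],cv2.COLOR_RGB2HSV)
    m=(cv2.inRange(hsv,(125,80,30),(155,255,255))>0)&(C[...,0]>.35)&(C[...,0]<.8)&(C[...,1]<-.1)&(C[...,1]>-.5)
    P=C[m];print(n,"purple",m.sum(),np.percentile(P,[2,50,98],axis=0))
    m=(abs(C[...,0]-.502)<.035)&(abs(C[...,1]+.3225)<.035)&(C[...,2]>.075)
    P=C[m];print("rod",m.sum(),P.mean(0),np.percentile(P,[2,50,98],axis=0))
    k=P[:,2]>.15; print("rod top",P[k].mean(0))
    k=(P[:,2]>.11)&(P[:,2]<.15); print("rod mid",P[k].mean(0),k.sum())
go([.502,-.3235,.24],yaw=101.7)
E
```

```text
t5 purple 206 [[ 0.5899 -0.3524  0.0137]
 [ 0.5978 -0.3395  0.1406]
 [ 0.6061 -0.3349  0.1602]]
rod 225 [ 0.5028 -0.3179  0.15  ] [[ 0.4934 -0.3296  0.082 ]
 [ 0.5027 -0.3166  0.1579]
 [ 0.5119 -0.3127  0.1762]]
rod top [ 0.5029 -0.3196  0.1695]
rod mid [ 0.5026 -0.3151  0.1305] 79
s5 purple 94 [[ 0.599  -0.3493  0.0292]
 [ 0.608  -0.3422  0.1452]
 [ 0.6114 -0.3363  0.1608]]
rod 282 [ 0.5104 -0.319   0.1378] [[ 0.5005 -0.3297  0.0801]
 [ 0.5113 -0.3184  0.1408]
 [ 0.5162 -0.3117  0.1753]]
rod top [ 0.5099 -0.3191  0.1654]
rod mid [ 0.5116 -0.3185  0.1297] 125
t 8.8333 pos [0.6283 0.006  0.2454] q [-0.03    0.1528  1.6681 -0.0002  1.3161 -1.8042] w 0.9989487433061766 F [-0.5749  0.4094 -1.947 ]
tool axes
 [[-0.9794 -0.202   0.0046]
 [-0.202   0.9794 -0.0003]
 [-0.0045 -0.0012 -1.    ]]
SLIDE cm [ 19.03 -29.72   0.49] ROT [-0.0012  0.0045 -0.0008] deg 0.2680998359486312
```

Emit:
play_rows --slide '[[19, -29.7, 0.5], [19, -29.7, 0.5], [19, -29.7, 0.5], [19, -29.7, 0.5], [19, -29.7, 0.5], [19, -29.7, 0.5], [19, -29.7, 0.5], [19, -29.7, 0.5], [19, -29.7, 0.5], [19, -29.7, 0.5], [19, -29.7, 0.5]]' --delta_rot '[[0, 0.004, 0], [0, 0.004, 0], [0, 0.004, 0], [0, 0.004, 0], [0, 0.004, 0], [0, 0.004, 0], [0, 0.004, 0], [0, 0.004, 0], [0, 0.004, 0], [0, 0.004, 0], [0, 0.004, 0]]'

```text
time: 9.75
tool_pos: [0.5007, -0.3235, 0.2374]
tcp_rot: [0.314, -3.124, -0.003]
wrist_force: [0.8, 0.4, -0.3]
width: 1.001
```

```bash
python3 - <<'E'
from jk import *
s=read_state();w=read_camera("wrist");C=cloud(w,s)
cv2.imwrite("pics/w6.png",w["image"][:,:,::-1])
d=np.linalg.norm(C[...,:2]-[.503,-.322],axis=-1)
for lo,hi in((.165,.19),(.14,.165),(.11,.14),(.07,.1),(.05,.066)):
    m=(d<(.03 if lo>.06 else .07))&(C[...,2]>lo)&(C[...,2]<hi);P=C[m]
    if m.sum(): print(lo,m.sum(),P.mean(0),cv2.minAreaRect((P[:,:2]*1000).astype(np.float32)))
for l in landmark_of("rod_grip",w)[:2]: print(l,atz(ray(w,l["at"],s),.14))
go([.503,-.322,.129],yaw=101.7)
E
```

```text
0.165 483 [ 0.5037 -0.3235  0.1726] ((504.63018798828125, -323.4686584472656), (18.50383949279785, 18.32776641845703), 11.315657615661621)
0.14 195 [ 0.4977 -0.3247  0.1531] ((500.0731201171875, -324.8126525878906), (9.953924179077148, 19.568140029907227), 18.42241668701172)
0.11 182 [ 0.498  -0.3247  0.1243] ((500.4316711425781, -324.8200378417969), (10.196174621582031, 20.678176879882812), 18.31159782409668)
0.07 19 [ 0.5016 -0.3238  0.0753] ((502.4698486328125, -323.703369140625), (4.583654403686523, 9.895071029663086), 10.903678894042969)
0.05 4085 [ 0.5    -0.324   0.0584] ((505.3631591796875, -322.9620666503906), (81.58283996582031, 81.2789306640625), 18.946819305419922)
{'at': [281.2, 277.1], 'conf': 0.88} [ 0.5922 -0.3436  0.14  ]
{'at': [319.7, 198.4], 'conf': 0.74} [ 0.504  -0.3225  0.14  ]
t 9.85 pos [ 0.5018 -0.3221  0.2382] q [-0.6124  0.0997  1.7404  0.0002  1.3031 -2.3868] w 0.9976444517160229 F [-0.1019  0.0055  0.1144]
tool axes
 [[-0.9794 -0.2021 -0.0013]
 [-0.2021  0.9794  0.0011]
 [ 0.001   0.0013 -1.    ]]
SLIDE cm [-0.13 -0.03 10.92] ROT [ 0.0013 -0.001  -0.0007] deg 0.10306465642225737
```

View pics/w6.png

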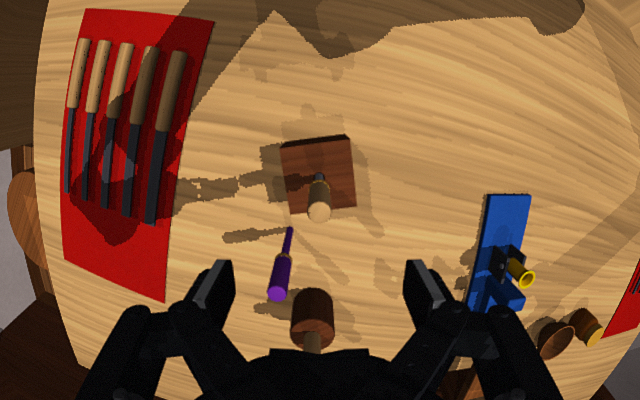

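The wrist view shows the pale rod grip (319,205), upright in the holder, with the purple look-alike well clear at (281,270). I descend and grip.

Emit:
play_rows --slide '[[-0.2, -0.1, 3], [-0.2, -0.1, 6.5], [-0.2, -0.1, 9.5], [-0.2, -0.1, 10.9], [-0.2, -0.1, 10.9], [-0.2, -0.1, 10.9]]' --delta_rot '[[0, 0, 0], [0, 0, 0], [0, 0, 0], [0, 0, 0], [0, 0, 0], [0, 0, 0]]'

```text
time: 10.35
tool_pos: [0.5037, -0.3205, 0.128]
tcp_rot: [0.322, -3.122, -0.005]
wrist_force: [0.4, -0.1, 0.2]
width: 1.0
```

Emit:
play_rows --slide '[[0, 0, 0], [0, 0, 0], [0, 0, 0], [0, 0, 0], [0, 0, 0], [0, 0, 0], [0, 0, 0], [0, 0, 0]]' --delta_rot '[[0, 0, 0], [0, 0, 0], [0, 0, 0], [0, 0, 0], [0, 0, 0], [0, 0, 0], [0, 0, 0], [0, 0, 0]]' --hand 0 --force 40

```text
time: 11.02
tool_pos: [0.5043, -0.3212, 0.129]
tcp_rot: [0.322, -3.123, -0.003]
wrist_force: [0.3, 0.2, 3.3]
width: 0.221
```

Emit:
play_rows --slide '[[0, 0, -2], [0, 0, -4], [0, 0, -6], [0, 0, -9], [0, 0, -12], [0, 0, -12], [0, 0, -12]]' --delta_rot '[[0, 0, 0], [0, 0, 0], [0, 0, 0], [0, 0, 0], [0, 0, 0], [0, 0, 0], [0, 0, 0]]'

```text
time: 11.6
tool_pos: [0.5056, -0.3221, 0.2513]
tcp_rot: [-0.322, 3.124, -0.001]
wrist_force: [-0.4, 0.2, -0.6]
width: 0.217
```

```bash
python3 - <<'E'
from jk import *
s=read_state();w=read_camera("wrist");C=cloud(w,s)
cv2.imwrite("pics/w7.png",w["image"][:,:,::-1])
Rm=R.from_rotvec(s["tcp_rot"]).as_matrix();L=(C-s["tool_pos"])@Rm  # tool coords
m=(abs(L[...,0])<.025)&(abs(L[...,1])<.007)&(L[...,2]>0.028)&(L[...,2]<.115)
P=L[m];print(m.sum())
for lo in np.arange(.028,.115,.01):
    k=(P[:,2]>lo)&(P[:,2]<lo+.01);print(round(lo,3),k.sum(),P[k].mean(0) if k.sum() else "",P[k].max(0) if k.sum() else "")
go([.5755,-.006,.27],yaw=101.7)
E
```

```text
333
0.028 0  
0.038 56 [ 0.0034 -0.0012  0.043 ] [0.0047 0.0031 0.048 ]
0.048 56 [ 0.0031 -0.0014  0.0531] [0.0045 0.0032 0.0579]
0.058 55 [ 0.0029 -0.0012  0.0631] [0.0048 0.0034 0.0679]
0.068 36 [ 0.0029 -0.0019  0.0727] [0.0042 0.0034 0.0778]
0.078 46 [ 0.0029 -0.0016  0.0825] [0.0044 0.0029 0.0879]
0.088 35 [ 0.0032 -0.0017  0.0933] [0.0043 0.003  0.0979]
0.098 30 [ 0.0028 -0.001   0.1027] [0.0042 0.0032 0.1077]
0.108 19 [ 0.0029 -0.0019  0.1114] [0.0044 0.0033 0.1145]
t 11.65 pos [ 0.5045 -0.3213  0.2491] q [-0.609   0.0982  1.7223  0.0004  1.3234 -2.3853] w 0.21628656126168272 F [-0.0191  0.0158 -1.6368]
tool axes
 [[-0.979  -0.2039 -0.0016]
 [-0.2039  0.979   0.0016]
 [ 0.0013  0.0019 -1.    ]]
SLIDE cm [-13.38  29.43  -2.05] ROT [ 0.0019 -0.0013  0.0012] deg 0.14906281604663335
```

View pics/w7.png

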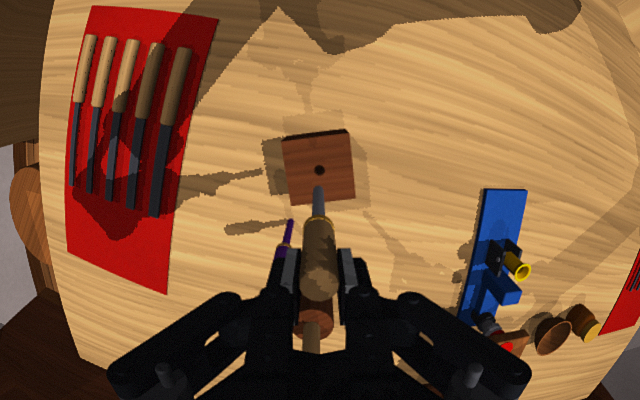

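Emit:
play_rows --slide '[[-13.3, 29.6, 0.5], [-13.3, 29.6, 0.5], [-13.3, 29.6, 0.5], [-13.3, 29.6, 0.5], [-13.3, 29.6, 0.5], [-13.3, 29.6, 0.5], [-13.3, 29.6, 0.5], [-13.3, 29.6, 0.5], [-13.3, 29.6, 0.5], [-13.3, 29.6, 0.5], [-13.3, 29.6, 0.5], [-13.3, 29.6, 0.5]]' --delta_rot '[[0.002, -0.001, 0], [0.002, -0.001, 0], [0.002, -0.001, 0], [0.002, -0.001, 0], [0.002, -0.001, 0], [0.002, -0.001, 0], [0.002, -0.001, 0], [0.002, -0.001, 0], [0.002, -0.001, 0], [0.002, -0.001, 0], [0.002, -0.001, 0], [0.002, -0.001, 0]]'

```text
time: 12.65
tool_pos: [0.5734, -0.0055, 0.2431]
tcp_rot: [0.32, -3.122, 0.0]
wrist_force: [0.4, 0.2, -0.3]
width: 0.219
```

```bash
cat > sk.py <<'E'
from jk import *
s=read_state();w=read_camera("wrist");C=cloud(w,s);import sys
cv2.imwrite(sys.argv[1],w["image"][:,:,::-1])
jack(C,w["image"],.62,.005)
Rm=R.from_rotvec(s["tcp_rot"]).as_matrix();L=(C-s["tool_pos"])@Rm
hsv=cv2.cvtColor(w["image"],cv2.COLOR_RGB2HSV)
m=(cv2.inRange(hsv,(22,150,60),(36,255,255))>0)&(abs(C[...,0]-.577)<.04)&(abs(C[...,1]+.005)<.04)&(C[...,2]>.09)&(C[...,2]<.1)
if m.sum()>5:
    r=cv2.minEnclosingCircle((L[m][:,:2]*1000).astype(np.float32));print("ring tool mm",m.sum(),r,"z",np.median(C[m][:,2]))
m=(abs(L[...,0])<.025)&(abs(L[...,1])<.008)&(L[...,2]>0.05)&(L[...,2]<.12)&(C[...,2]>.1)
P=L[m]
for lo in (.05,.075,.1,.107,.114): 
    k=(P[:,2]>lo)&(P[:,2]<lo+.012)
    if k.sum(): print("rod",lo,k.sum(),np.percentile(P[k],[2,50,98],axis=0).tolist())
for l in landmark_of("socket_mouth",w)[:2]: 
    g=atz(ray(w,l["at"],s),.095);print("mouth",l,g,"tool mm",((g-s["tool_pos"])@Rm)*1000)
go([.576,-.0042,.235],yaw=101.7)
E
python3 sk.py pics/w8.png
```

```text
foot ((587.6376342773438, -3.668193817138672), (217.5050048828125, 82.4528579711914), 11.904301643371582) n 6927
plane slope [0.0002 0.0009] z at centre 0.010447415494033286
ring tool mm 290 ((-5.424542427062988, -0.9317777156829834), 15.450835227966309) z 0.09302728447747868
rod 0.05 65 [[0.0003763939477202562, -0.005788727173724286, 0.0501244808458355], [0.003381623810487096, -0.001326524217240978, 0.05523131135457455], [0.004408016977061786, 0.003235922694172272, 0.06149056764241748]]
rod 0.075 50 [[0.0001610760052528155, -0.005563104967972623, 0.075487388733107], [0.003088485429593015, -0.0013611578755431271, 0.08040534641769724], [0.004363303827767209, 0.003542813744368267, 0.08674915953864538]]
rod 0.1 36 [[0.000717412267468305, -0.005996040903543509, 0.10081978858500172], [0.003169640917953716, -0.0014093095956674586, 0.10603582269335632], [0.004335788623154747, 0.0031757916647776963, 0.11187927754466068]]
rod 0.107 21 [[0.0008743628269279304, -0.0056803509794144304, 0.10720811743229534], [0.003159695236485787, -0.0014179634732036336, 0.11076306004918679], [0.0044535507375467725, 0.0031948053021410025, 0.11511366227442908]]
rod 0.114 2 [[0.001793117098538539, -0.0004329891322966964, 0.11499805626068907], [0.002754373904694467, 0.0009170062063884282, 0.1150937302030946], [0.0037156307108503948, 0.002267001545073553, 0.11518940414550012]]
mouth {'at': [315.7, 184.8], 'conf': 0.89} [ 0.5789 -0.0083  0.095 ] tool mm [ -5.1563  -3.8967 148.0968]
mouth {'at': [317.5, 251.8], 'conf': 0.51} [0.6554 0.0093 0.095 ] tool mm [-83.6631  -2.1702 147.881 ]
t 12.75 pos [ 0.5738 -0.0058  0.2438] q [-0.0533  0.0536  1.7797 -0.0004  1.3098 -1.8274] w 0.2158780601846099 F [ 0.6216  0.8746 -0.7877]
tool axes
 [[-0.9794 -0.202  -0.0015]
 [-0.202   0.9794 -0.0003]
 [ 0.0015  0.     -1.    ]]
SLIDE cm [-0.25  0.11  0.88] ROT [ 0.     -0.0015 -0.0008] deg 0.09691330930525942
```

View pics/w8.png

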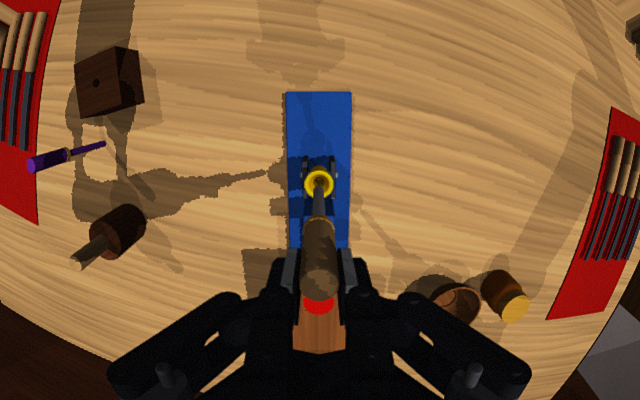

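Emit:
play_rows --slide '[[-0.35, 0.05, 0.5], [-0.35, 0.05, 1.4], [-0.35, 0.05, 2.2], [-0.35, 0.05, 2.2], [-0.35, 0.05, 2.2]]' --delta_rot '[[0, -0.0015, 0], [0, -0.0015, 0], [0, -0.0015, 0], [0, -0.0015, 0], [0, -0.0015, 0]]'

```text
time: 13.17
tool_pos: [0.5762, -0.0048, 0.2203]
tcp_rot: [0.318, -3.123, -0.001]
wrist_force: [-0.9, 0.5, -0.7]
width: 0.221
```

```bash
python3 sk.py pics/w9.png; python3 -c "
import cv2
i=cv2.imread('pics/w9.png');cv2.imwrite('pics/w9c.png',cv2.resize(i[130:260,250:390],None,fx=4.5,fy=4.5,interpolation=cv2.INTER_CUBIC))"
```

```text
foot ((582.7366333007812, -4.8559112548828125), (207.3458709716797, 82.51527404785156), 11.667025566101074) n 7584
plane slope [-0.      0.0007] z at centre 0.01045449457611171
ring tool mm 275 ((-1.7970696687698364, -1.2169209718704224), 15.21529483795166) z 0.09327025221695517
rod 0.05 67 [[8.456149315963697e-05, -0.005872421223528345, 0.05064978908796963], [0.0032128185756320547, -0.0013181246165919257, 0.05487287289358911], [0.00422249393435809, 0.003283005990380869, 0.061454239916828746]]
rod 0.075 53 [[0.00025136014360029534, -0.005605364919695253, 0.07524623878799622], [0.003196929555051815, -0.0013623733003599997, 0.08009892983273724], [0.00430727523233564, 0.0035143253129159826, 0.08651663352036082]]
rod 0.1 34 [[0.0007601872507433818, -0.005997413868465069, 0.10074735060012345], [0.0031172771296312787, -0.0014127911776726926, 0.10607202205461935], [0.003935711420364241, 0.003135021480672834, 0.11087771549884617]]
rod 0.107 23 [[0.0005317991110789005, -0.005650784294275727, 0.10714176212279922], [0.0031088715955726056, -0.0014201618797269014, 0.11055072172096403], [0.004287461297198511, 0.0032107170374069114, 0.11392540174182009]]
mouth {'at': [318.6, 188.4], 'conf': 0.85} [ 0.5785 -0.0051  0.095 ] tool mm [ -2.5218  -0.8656 125.3055]
t 13.2667 pos [ 0.5771 -0.0047  0.2217] q [-0.0513  0.0714  1.8015 -0.      1.2689 -1.8254] w 0.2187237748836795 F [ 1.0286  0.1249 -0.3249]
tool axes
 [[-0.9794 -0.2019 -0.0002]
 [-0.2019  0.9794  0.    ]
 [ 0.0002  0.     -1.    ]]
SLIDE cm [ 0.1   0.07 -1.33] ROT [ 0.     -0.0002 -0.0009] deg 0.053399754414159735
```

View pics/w9c.png

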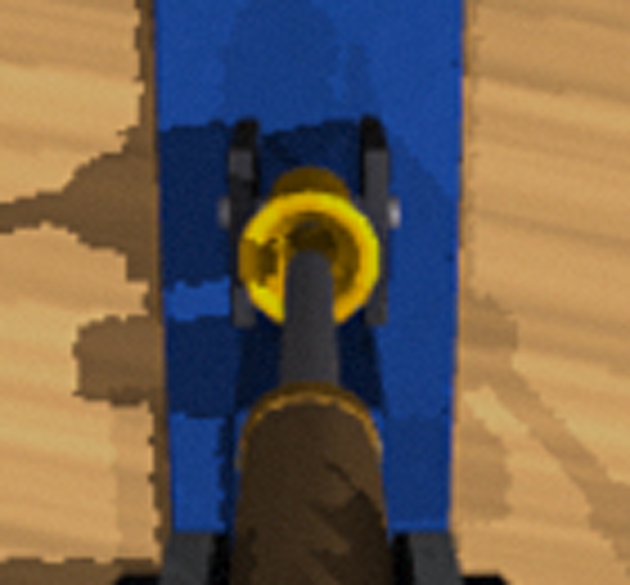

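The rod's tip sits just above the funnel, about 1 mm off. I insert it slowly, watching the force.

Emit:
play_rows --slide '[[-0.12, 0, 0.4], [-0.12, 0, 1.0], [-0.12, 0, 1.5], [-0.12, 0, 2.0], [-0.12, 0, 2.5], [-0.12, 0, 3.0], [-0.12, 0, 3.0]]' --delta_rot '[[0, 0, 0], [0, 0, 0], [0, 0, 0], [0, 0, 0], [0, 0, 0], [0, 0, 0], [0, 0, 0]]'

```text
time: 13.85
tool_pos: [0.5772, -0.0044, 0.1899]
tcp_rot: [0.319, -3.123, -0.001]
wrist_force: [-0.4, 0.5, -0.8]
width: 0.218
```

```bash
python3 sk.py pics/w10.png
```

```text
foot ((611.9857177734375, 1.2660446166992188), (266.9448547363281, 82.86064910888672), 11.68586254119873) n 8607
plane slope [-0.      0.0004] z at centre 0.010414824835218689
ring tool mm 326 ((-0.7338561415672302, -1.4210431575775146), 15.447680473327637) z 0.0931727545073098
rod 0.05 64 [[0.00020637292147997758, -0.005834241107427953, 0.050561809062131716], [0.0032770577123914747, -0.001325657565246773, 0.05527685885977997], [0.004181797755336945, 0.003288135340192378, 0.061267716938716944]]
rod 0.075 50 [[0.0011402137838107272, -0.0056252688660394, 0.07519563696605588], [0.0033740101364197585, -0.0013683962675104895, 0.08018783544246581], [0.0043478062015118776, 0.0028112517568295347, 0.08655519800520674]]
mouth {'at': [313.4, 193.3], 'conf': 0.7} [ 0.5763 -0.01    0.095 ] tool mm [ 1.7616 -5.419  94.9251]
t 13.95 pos [ 0.578  -0.0044  0.1912] q [-0.0508  0.0937  1.8344 -0.      1.2145 -1.8249] w 0.2178724821981919 F [-0.2359 -0.4872 -0.4491]
tool axes
 [[-0.9794 -0.202  -0.0011]
 [-0.202   0.9794  0.    ]
 [ 0.001   0.0002 -1.    ]]
SLIDE cm [ 0.19  0.06 -4.38] ROT [ 0.0002 -0.001  -0.0009] deg 0.07777085281979804
```

View pics/w10.png

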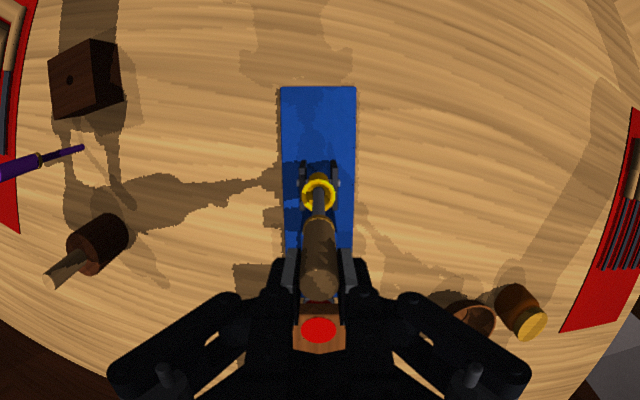

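Emit:
play_rows --slide '[[0, 0, 0.5], [0, 0, 1.0], [0, 0, 1.5], [0, 0, 2.0], [0, 0, 2.4], [0, 0, 2.7], [0, 0, 2.8], [0, 0, 2.8]]' --delta_rot '[[0, 0.001, 0], [0, 0.001, 0], [0, 0.001, 0], [0, 0.001, 0], [0, 0.001, 0], [0, 0.001, 0], [0, 0.001, 0], [0, 0.001, 0]]'

```text
time: 14.62
tool_pos: [0.5786, -0.0043, 0.164]
tcp_rot: [0.319, -3.125, -0.0]
wrist_force: [-0.8, -0.7, 3.0]
width: 0.215
```

```bash
python3 sk.py pics/w11.png
```

```text
foot ((611.68017578125, 1.2869033813476562), (266.7162170410156, 82.73999786376953), 11.727752685546875) n 9710
plane slope [0.0001 0.0006] z at centre 0.010440282505934557
ring tool mm 380 ((0.9541708827018738, -0.9543666243553162), 15.320570945739746) z 0.09313649373791914
rod 0.05 68 [[0.0008853053149348998, -0.00582996437448673, 0.05026012511556802], [0.004040739974541041, -0.0013252167345809357, 0.0559049411675642], [0.004975662055449263, 0.003234373073204001, 0.06189383008814374]]
mouth {'at': [315.7, 202.5], 'conf': 0.6} [ 0.5772 -0.0079  0.095 ] tool mm [ 2.0153 -3.1785 69.0183]
t 14.7167 pos [ 0.5785 -0.0044  0.164 ] q [-0.0505  0.1152  1.8626 -0.0001  1.1645 -1.8246] w 0.2175833769709491 F [-0.3944  0.486   3.4773]
tool axes
 [[-0.9794 -0.2019 -0.0007]
 [-0.2019  0.9794 -0.    ]
 [ 0.0007  0.0001 -1.    ]]
SLIDE cm [ 0.25  0.07 -7.1 ] ROT [ 0.0001 -0.0007 -0.0009] deg 0.06727354330862506
```

View pics/w11.png

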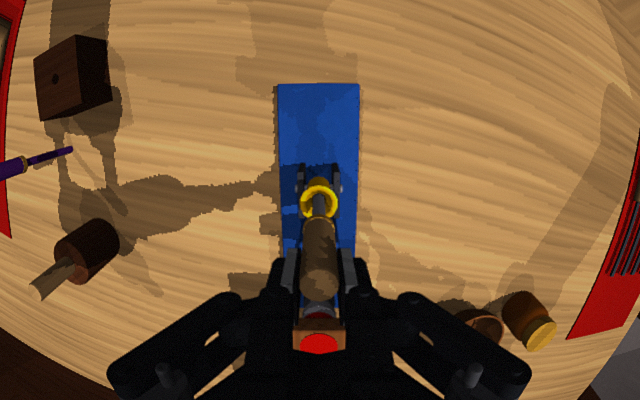

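The rod touched bottom at TCP z = 0.164, which is the height predicted, with 3.5 N on it. I start the stroke gently along the hinge's arc, to 0.3 rad.

Emit:
play_rows --slide '[[0, 0, 0], [0.57, 0, 0.02], [1.14, 0, 0.06], [1.7, 0, 0.13], [2.27, 0, 0.23], [2.82, 0, 0.35], [3.37, 0, 0.51], [3.37, 0, 0.51], [3.37, 0, 0.51]]' --delta_rot '[[0, 0, 0], [0, -0.05, 0], [0, -0.1, 0], [0, -0.15, 0], [0, -0.2, 0], [0, -0.25, 0], [0, -0.3, 0], [0, -0.3, 0], [0, -0.3, 0]]'

```text
time: 15.47
tool_pos: [0.5453, -0.0112, 0.1594]
tcp_rot: [-0.287, 2.827, 0.044]
wrist_force: [2.1, 1.0, 1.4]
width: 0.217
```

```bash
cat > pk.py <<'E'
from jk import *
import sys
s=read_state();w=read_camera("wrist");a=read_camera("scene")
print("t",s["time"],"pos",s["tool_pos"],"rv",s["tcp_rot"],"q",s["q"],"F",s["wrist_force"],"w",s["width"])
z=R.from_rotvec(s["tcp_rot"]).as_matrix()[:,2];print("tilt",np.arctan2(np.hypot(z[0],z[1]),-z[2]))
for n,p in (("w",w),("s",a)): cv2.imwrite(f"pics/{n}{sys.argv[1]}.png",p["image"][:,:,::-1])
C=cloud(a);pad(C,a["image"]);C=cloud(w,s);pad(C,w["image"]);jack(C,w["image"],.62,.005)
E
python3 pk.py 12
python3 - <<'E'
import numpy as np
D=[(.2639,1.604,.675,.208),(.1896,1.9835,np.hypot(.4824,.2921),.0617),(.0624,2.1131,np.hypot(.4968,.0238),.0688),(.2961,1.8408,np.hypot(.6266,.0061),.0656),(.1528,1.6681,.6283,.2454),(.0997,1.7404,np.hypot(.5018,.3221),.2382),(.1152,1.8626,.5785,.164)]
A=[];b=[]
for q2,q3,r,z in D:
    q=q2+q3
    A+=[[1,0,np.sin(q2),np.sin(q),np.cos(q)],[0,1,np.cos(q2),np.cos(q),-np.sin(q)]];b+=[r,z]
x,res,_,_=np.linalg.lstsq(np.array(A),np.array(b),rcond=None);print(x,res)
E
```

```text
t 15.4667 pos [ 0.5453 -0.0112  0.1594] rv [-0.2869  2.8272  0.0436] q [-0.1329 -0.1419  2.1576  0.1308  0.8449 -1.979 ] F [2.1055 0.9927 1.4431] w 0.21749741367686581
tilt 0.3010581139740102
disc 178 [0.7116 0.0226 0.1189] ((711.8070068359375, 22.46355438232422), 17.52751922607422)
disc 464 [0.7091 0.0212 0.1177] ((711.1484375, 22.34239959716797), 19.808496475219727)
foot ((585.6286010742188, -4.220123291015625), (216.2936553955078, 82.58293151855469), 11.771696090698242) n 10603
plane slope [0.0006 0.001 ] z at centre 0.010452330303349489
[ 0.00075131 -0.11915025  0.51225066  0.56624749  0.00170409] [4.30802194e-06]
```

```bash
python3 -c "
import cv2
i=cv2.imread('pics/s12.png');cv2.imwrite('pics/s12c.png',cv2.resize(i[110:310,230:430],None,fx=2.9,fy=2.9,interpolation=cv2.INTER_CUBIC))"
```

```text
(no output)
```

View pics/s12c.png

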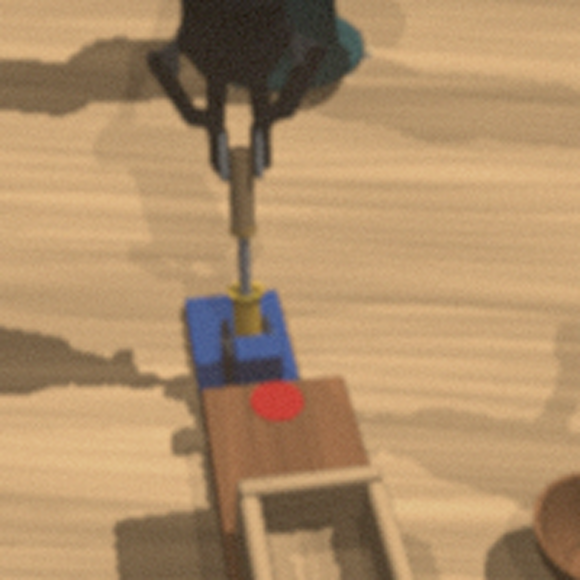

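View pics/w12.png

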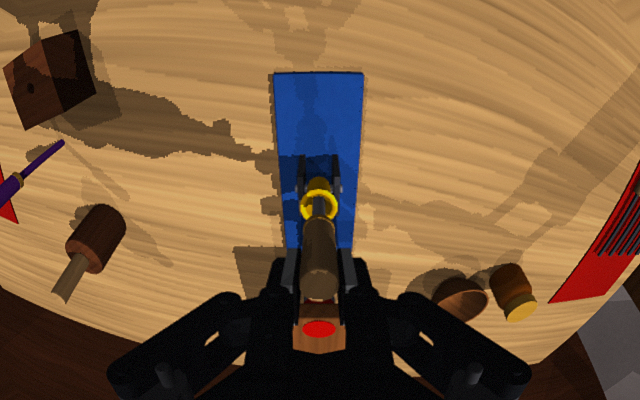

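```bash
cat > arc.py <<'E'
import numpy as np
def tcp(th,ta): # in upright tool frame, mm (x,z)
    G=np.array([125*np.sin(th),-11+125*(1-np.cos(th))]);return G+11*np.array([-np.sin(ta),np.cos(ta)])
def rows(t0,a0,seq):
    p0=tcp(t0,a0);X=np.array([np.cos(a0),np.sin(a0)]);Z=np.array([-np.sin(a0),np.cos(a0)])
    for th,ta in seq:
        d=tcp(th,ta)-p0;print(th,ta,"slide",np.round([d@X/10,0,d@Z/10],2),"rot",round(-(ta-a0),3))
E
python3 -c "
from arc import *
rows(.3,.3,[(.35,.35),(.4,.4),(.45,.45),(.5,.5),(.55,.5),(.6,.5),(.65,.5),(.7,.5),(.74,.5),(.78,.5),(.82,.5)])"
```

```text
0.35 0.35 slide [0.57 0.   0.01] rot -0.05
0.4 0.4 slide [1.14 0.   0.06] rot -0.1
0.45 0.45 slide [1.7  0.   0.13] rot -0.15
0.5 0.5 slide [2.26 0.   0.23] rot -0.2
0.55 0.5 slide [2.87 0.   0.37] rot -0.2
0.6 0.5 slide [3.48 0.   0.54] rot -0.2
0.65 0.5 slide [4.07 0.   0.74] rot -0.2
0.7 0.5 slide [4.65 0.   0.96] rot -0.2
0.74 0.5 slide [5.11 0.   1.17] rot -0.2
0.78 0.5 slide [5.55 0.   1.39] rot -0.2
0.82 0.5 slide [5.99 0.   1.63] rot -0.2
```

Emit:
play_rows --slide '[[0.57, 0, 0.01], [1.14, 0, 0.06], [1.7, 0, 0.13], [2.26, 0, 0.23], [2.87, 0, 0.37], [3.48, 0, 0.54], [4.07, 0, 0.74], [4.65, 0, 0.96], [4.65, 0, 0.96], [4.65, 0, 0.96]]' --delta_rot '[[0, -0.05, 0], [0, -0.1, 0], [0, -0.15, 0], [0, -0.2, 0], [0, -0.2, 0], [0, -0.2, 0], [0, -0.2, 0], [0, -0.2, 0], [0, -0.2, 0], [0, -0.2, 0]]' --force 30

```text
time: 16.4
tool_pos: [0.508, -0.02, 0.1396]
tcp_rot: [-0.268, 2.625, 0.066]
wrist_force: [-0.9, 0.2, 9.7]
width: 0.216
```

```bash
python3 pk.py 13; python3 -c "
import cv2
i=cv2.imread('pics/s13.png');cv2.imwrite('pics/s13c.png',cv2.resize(i[110:310,230:430],None,fx=2.9,fy=2.9,interpolation=cv2.INTER_CUBIC))"
```

```text
t 16.4 pos [ 0.508  -0.02    0.1396] rv [-0.2677  2.6248  0.0665] q [-0.2399 -0.3172  2.3906  0.3543  0.6348 -2.2543] F [-0.9116  0.2415  9.7283] w 0.2161628472857409
tilt 0.5047955793318584
disc 188 [0.7131 0.0228 0.1349] ((712.3097534179688, 23.42262077331543), 17.805513381958008)
disc 231 [0.7067 0.0205 0.1284] ((713.3796997070312, 20.9931583404541), 22.6860408782959)
foot ((591.9019775390625, -3.2468643188476562), (230.20713806152344, 82.97950744628906), 11.942313194274902) n 10160
plane slope [0.0016 0.0006] z at centre 0.010396243356112568
```

View pics/s13c.png

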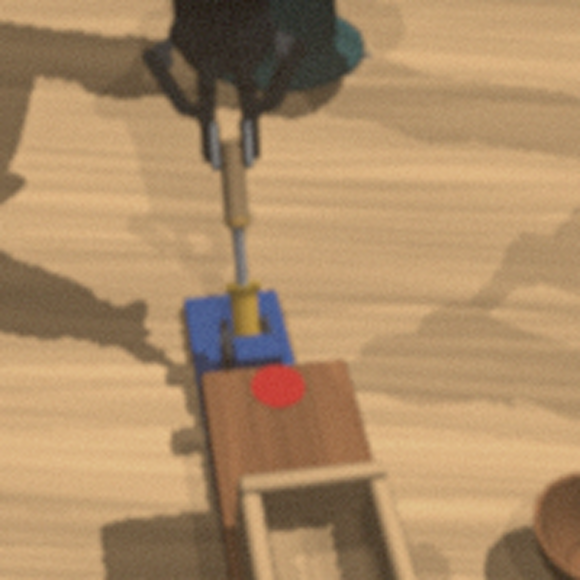

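View pics/w13.png

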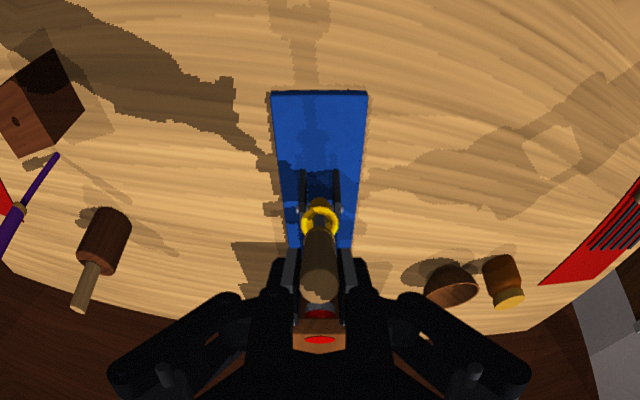

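```bash
python3 -c "
from arc import *
rows(.7,.5,[(.74,.5),(.78,.5),(.8,.5),(.82,.5)])
print();rows(.78,.5,[(.7,.5),(.6,.5),(.5,.5),(.4,.4),(.3,.3),(.2,.2),(.1,.1),(0,0)])"
```

```text
0.74 0.5 slide [0.49 0.   0.11] rot -0.0
0.78 0.5 slide [0.97 0.   0.24] rot -0.0
0.8 0.5 slide [1.21 0.   0.31] rot -0.0
0.82 0.5 slide [1.45 0.   0.39] rot -0.0

0.7 0.5 slide [-0.97  0.   -0.24] rot -0.0
0.6 0.5 slide [-2.21  0.   -0.42] rot -0.0
0.5 0.5 slide [-3.45  0.   -0.49] rot -0.0
0.4 0.4 slide [-4.59  0.   -0.43] rot 0.1
0.3 0.3 slide [-5.72  0.   -0.26] rot 0.2
0.2 0.2 slide [-6.82  0.    0.02] rot 0.3
0.1 0.1 slide [-7.89  0.    0.41] rot 0.4
0 0 slide [-8.92  0.    0.91] rot 0.5
```

Emit:
play_rows --slide '[[0.46, 0, 0.19], [0.92, 0, 0.4], [0.92, 0, 0.4], [0.92, 0, 0.4], [0.92, 0, 0.4]]' --delta_rot '[[0, 0, 0], [0, 0, 0], [0, 0, 0], [0, 0, 0], [0, 0, 0]]'

```text
time: 16.92
tool_pos: [0.5055, -0.0216, 0.1363]
tcp_rot: [-0.269, 2.619, 0.065]
wrist_force: [-11.3, -0.4, 20.4]
width: 0.22
```

```bash
python3 pk.py 14
```

```text
t 16.9167 pos [ 0.5055 -0.0216  0.1363] rv [-0.2691  2.6187  0.0645] q [-0.2473 -0.3216  2.4022  0.3668  0.625  -2.2743] F [-11.2917  -0.4346  20.3857] w 0.21957007936318892
tilt 0.5105711113236884
disc 193 [0.7133 0.0232 0.1363] ((713.3369750976562, 23.17156982421875), 17.64369773864746)
disc 208 [0.7081 0.0207 0.1307] ((713.4229736328125, 22.827373504638672), 23.34247589111328)
foot ((600.7377319335938, -1.6006317138671875), (248.29248046875, 82.77816009521484), 11.863821029663086) n 10056
plane slope [0.0016 0.0007] z at centre 0.010417876072780717
```

View pics/w14.png

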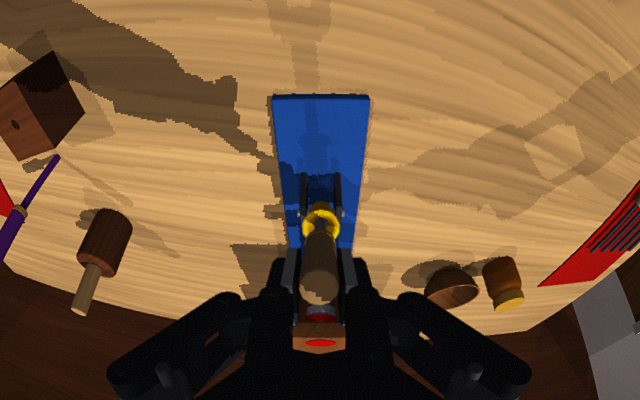

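The extra axial push in that call was mine: I sent the rows before the computed values came back. The pad is up about 18 mm, and the force is along the rod only. I relieve it and pull a little further.

Emit:
play_rows --slide '[[0.2, 0, -0.05], [0.5, 0, 0], [0.7, 0, 0.08], [0.7, 0, 0.08], [0.7, 0, 0.08]]' --delta_rot '[[0, 0, 0], [0, 0, 0], [0, 0, 0], [0, 0, 0], [0, 0, 0]]'

```text
time: 17.43
tool_pos: [0.5018, -0.0231, 0.1346]
tcp_rot: [-0.27, 2.615, 0.063]
wrist_force: [-4.2, 0.3, 13.3]
width: 0.222
```

```bash
cat >> pk.py <<'E'
G=s["tool_pos"]-.011*z;H=np.array([.5776,-.0058,.05]);d=G-H;print("rod len to G",np.linalg.norm(d),"lean",np.arctan2(-(d[0]*.979+d[1]*.202),d[2]))
Rm=R.from_rotvec(s["tcp_rot"]).as_matrix();print("F tool",s["wrist_force"]@Rm)
E
python3 pk.py 15
```

```text
t 17.4333 pos [ 0.5018 -0.0231  0.1346] rv [-0.2697  2.6155  0.0634] q [-0.2547 -0.3296  2.4122  0.3749  0.6225 -2.2887] F [-4.1542  0.3158 13.2754] w 0.22221898826226494
tilt 0.5137061623935127
disc 199 [0.7135 0.0229 0.137 ] ((712.675048828125, 22.93069076538086), 17.862266540527344)
disc 192 [0.7077 0.0204 0.1319] ((712.426025390625, 24.94867515563965), 22.37112808227539)
foot ((596.6982421875, -2.76470947265625), (243.38333129882812, 82.94524383544922), 12.159998893737793) n 9996
plane slope [0.0014 0.0005] z at centre 0.010379921898570533
rod len to G 0.12562988725845842 lean 0.7229263205060883
F tool [ -3.039    1.0809 -13.5347]
```

```bash
python3 -c "
from arc import *
rows(.72,.51,[(.65,.51),(.58,.51),(.51,.51),(.45,.45),(.38,.38),(.31,.31),(.24,.24),(.17,.17),(.1,.1),(0.04,0.04),(0,0)])"; python3 -c "
from h import *
go([.5783,-.0043,.164],yaw=101.7)"
```

```text
0.65 0.51 slide [-0.86  0.   -0.15] rot -0.0
0.58 0.51 slide [-1.73  0.   -0.24] rot -0.0
0.51 0.51 slide [-2.61  0.   -0.27] rot -0.0
0.45 0.45 slide [-3.29  0.   -0.25] rot 0.06
0.38 0.38 slide [-4.08  0.   -0.18] rot 0.13
0.31 0.31 slide [-4.87  0.   -0.05] rot 0.2
0.24 0.24 slide [-5.65  0.    0.14] rot 0.27
0.17 0.17 slide [-6.41  0.    0.38] rot 0.34
0.1 0.1 slide [-7.15  0.    0.67] rot 0.41
0.04 0.04 slide [-7.77  0.    0.96] rot 0.47
0 0 slide [-8.17  0.    1.18] rot 0.51
t 17.5333 pos [ 0.5019 -0.0231  0.1347] q [-0.2547 -0.3296  2.4121  0.3748  0.6225 -2.2887] w 0.21620334837650076 F [-4.3704  0.7135 11.9016]
tool axes
 [[-0.8523 -0.2027  0.4822]
 [-0.1791  0.9792  0.0951]
 [-0.4914 -0.0053 -0.8709]]
SLIDE cm [-8.29  0.28  1.31] ROT [-0.0052  0.5137  0.0013] deg 29.43503424756279
```

Emit:
play_rows --slide '[[-0.86, 0.05, -0.15], [-1.73, 0.1, -0.24], [-2.61, 0.1, -0.27], [-3.29, 0.15, -0.25], [-4.08, 0.15, -0.18], [-4.87, 0.2, -0.05], [-5.65, 0.2, 0.14], [-6.41, 0.25, 0.38], [-7.15, 0.28, 0.67], [-7.77, 0.28, 0.96], [-8.2, 0.28, 1.2], [-8.25, 0.28, 1.2]]' --delta_rot '[[0, 0, 0], [0, 0, 0], [0, 0, 0], [0, 0.06, 0], [0, 0.13, 0], [0, 0.2, 0], [0, 0.27, 0], [0, 0.34, 0], [0, 0.41, 0], [0, 0.47, 0], [-0.005, 0.51, 0], [-0.005, 0.51, 0]]'

```text
time: 18.53
tool_pos: [0.5787, -0.0044, 0.1629]
tcp_rot: [0.324, -3.124, 0.002]
wrist_force: [-1.1, -1.1, 1.7]
width: 0.213
```

Emit:
play_rows --slide '[[0, 0, 0], [0, 0, 0.1], [0, 0, 0.1]]' --delta_rot '[[0, 0, 0], [0, 0, 0], [0, 0, 0]]'

```text
time: 18.78
tool_pos: [0.5787, -0.0046, 0.1628]
tcp_rot: [0.325, -3.125, 0.003]
wrist_force: [-1.9, -0.9, 6.4]
width: 0.222
```

```bash
python3 pk.py 16;python3 -c "
from h import *
go([.5783,-.0043,.164],yaw=101.7)"
```

```text
t 18.7833 pos [ 0.5787 -0.0046  0.1628] rv [ 0.3246 -3.1247  0.0027] q [-0.0499  0.116   1.8641 -0.0019  1.1614 -1.8269] F [-1.8939 -0.8985  6.4053] w 0.22158662197745563
tilt 0.0017491382366322823
disc 179 [0.7114 0.0228 0.1178] ((710.6858520507812, 22.722108840942383), 17.45272445678711)
disc 597 [0.7051 0.0204 0.1165] ((709.6964111328125, 21.211742401123047), 18.568586349487305)
foot ((610.2568359375, 0.04241943359375), (267.2010192871094, 82.8156967163086), 12.07739543914795) n 9813
plane slope [0.0002 0.0003] z at centre 0.01044418173653546
rod len to G 0.12379569111037403 lean -0.01046952535360801
F tool [ 2.04   -0.5011 -6.4039]
t 18.8833 pos [ 0.5784 -0.0046  0.1628] q [-0.05    0.1153  1.8648 -0.0018  1.161  -1.8269] w 0.21604250559059962 F [-1.5596 -1.1691  5.8721]
tool axes
 [[-0.9787 -0.2054  0.0004]
 [-0.2054  0.9787 -0.0017]
 [-0.     -0.0017 -1.    ]]
SLIDE cm [ 0.01  0.04 -0.12] ROT [-0.0017  0.      0.0026] deg 0.1800590883834976
```

View pics/w16.png

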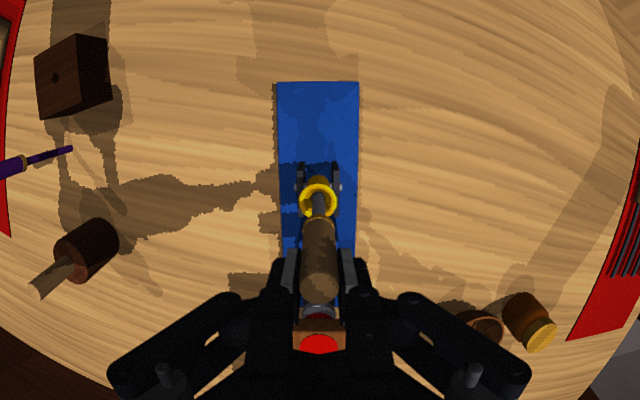

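The board has settled (disc back at 0.1178) and the lever is upright. Now the second stroke.

```bash
python3 -c "
from arc import *
rows(0,0,[(.07,.07),(.14,.14),(.21,.21),(.28,.28),(.35,.35),(.42,.42),(.48,.48),(.54,.5),(.6,.5),(.66,.5),(.72,.5),(.75,.5)])"
```

```text
0.07 0.07 slide [0.8  0.   0.03] rot -0.07
0.14 0.14 slide [1.59 0.   0.11] rot -0.14
0.21 0.21 slide [2.38 0.   0.25] rot -0.21
0.28 0.28 slide [3.15 0.   0.44] rot -0.28
0.35 0.35 slide [3.91 0.   0.69] rot -0.35
0.42 0.42 slide [4.65 0.   0.99] rot -0.42
0.48 0.48 slide [5.26 0.   1.29] rot -0.48
0.54 0.5 slide [5.9  0.   1.64] rot -0.5
0.6 0.5 slide [6.53 0.   2.05] rot -0.5
0.66 0.5 slide [7.14 0.   2.49] rot -0.5
0.72 0.5 slide [7.71 0.   2.97] rot -0.5
0.75 0.5 slide [7.99 0.   3.22] rot -0.5
```

Emit:
play_rows --slide '[[0.8, 0, 0.03], [1.59, 0, 0.11], [2.38, 0, 0.25], [3.15, 0, 0.44], [3.91, 0, 0.69], [4.65, 0, 0.99], [5.26, 0, 1.29], [5.9, 0, 1.64], [6.53, 0, 2.05], [7.14, 0, 2.49], [7.71, 0, 2.97], [7.99, 0, 3.2]]' --delta_rot '[[0, -0.07, 0], [0, -0.14, 0], [0, -0.21, 0], [0, -0.28, 0], [0, -0.35, 0], [0, -0.42, 0], [0, -0.48, 0], [0, -0.5, 0], [0, -0.5, 0], [0, -0.5, 0], [0, -0.5, 0], [0, -0.5, 0]]'

```text
time: 19.88
tool_pos: [0.5023, -0.022, 0.1343]
tcp_rot: [-0.271, 2.621, 0.064]
wrist_force: [-2.0, -0.6, 11.2]
width: 0.218
```

```bash
python3 pk.py 17
```

```text
t 19.8833 pos [ 0.5023 -0.022   0.1343] rv [-0.2708  2.6208  0.0636] q [-0.2494 -0.3254  2.4081  0.3664  0.6252 -2.2774] F [-2.0162 -0.609  11.1584] w 0.21809792948674994
tilt 0.508365941589064
disc 196 [0.7133 0.0231 0.1369] ((712.85107421875, 23.500511169433594), 17.993183135986328)
disc 206 [0.7076 0.0204 0.1312] ((712.9368896484375, 23.503219604492188), 22.63714027404785)
foot ((595.7880859375, -3.1239242553710938), (241.49574279785156, 83.0541763305664), 12.092052459716797) n 9996
plane slope [0.0015 0.0005] z at centre 0.010412560436271812
rod len to G 0.1248791543217501 lean 0.7195813196083407
F tool [ -3.598   -0.2405 -10.7677]
```

Emit:
play_rows --slide '[[0.2, 0, 0.03], [0.4, 0, 0.07], [0.5, 0, 0.1], [0.5, 0, 0.1], [0.5, 0, 0.1], [0.5, 0, 0.1], [0.5, 0, 0.1], [0.5, 0, 0.1]]' --delta_rot '[[0, 0, 0], [0, 0, 0], [0, 0, 0], [0, 0, 0], [0, 0, 0], [0, 0, 0], [0, 0, 0], [0, 0, 0]]'

```text
time: 20.65
tool_pos: [0.5002, -0.0231, 0.1333]
tcp_rot: [-0.269, 2.616, 0.062]
wrist_force: [-0.3, 1.6, 8.7]
width: 0.214
```

```bash
python3 pk.py 18; python3 pk.py 19; python3 -c "
import cv2
i=cv2.imread('pics/s19.png');cv2.imwrite('pics/s19c.png',cv2.resize(i[110:330,230:490],None,fx=2.6,fy=2.6,interpolation=cv2.INTER_CUBIC))"
```

```text
t 20.65 pos [ 0.5002 -0.0231  0.1333] rv [-0.2692  2.6158  0.0616] q [-0.2545 -0.332   2.4163  0.3734  0.6202 -2.2877] F [-0.2864  1.5597  8.6947] w 0.2144196313704557
tilt 0.5133609591620352
disc 197 [0.7139 0.023  0.1371] ((713.73291015625, 22.812957763671875), 17.292652130126953)
disc 192 [0.7065 0.0201 0.1308] ((710.0593872070312, 23.283348083496094), 20.3211612701416)
foot ((594.130859375, -3.7647628784179688), (241.02432250976562, 82.95599365234375), 12.188976287841797) n 9955
plane slope [0.0017 0.0008] z at centre 0.01038937959834045
rod len to G 0.12568482274622497 lean 0.738939401747098
F tool [-4.3049  1.5289 -7.5659]
t 20.75 pos [ 0.5003 -0.0232  0.1333] rv [-0.2692  2.6157  0.0615] q [-0.2545 -0.332   2.4163  0.3734  0.6201 -2.2876] F [-1.214   2.0658  8.6001] w 0.21933617485516896
tilt 0.5134136994303922
disc 193 [0.7136 0.0232 0.1373] ((713.024658203125, 23.405620574951172), 17.561405181884766)
disc 190 [0.7067 0.0202 0.1313] ((709.873779296875, 23.439128875732422), 20.620817184448242)
foot ((594.818359375, -3.70166015625), (241.20932006835938, 83.04352569580078), 12.224960327148438) n 9940
plane slope [0.0017 0.0009] z at centre 0.010423067715191553
rod len to G 0.12569076100103996 lean 0.7386038474453832
F tool [-3.5587  2.212  -7.8832]
```

View pics/s19c.png

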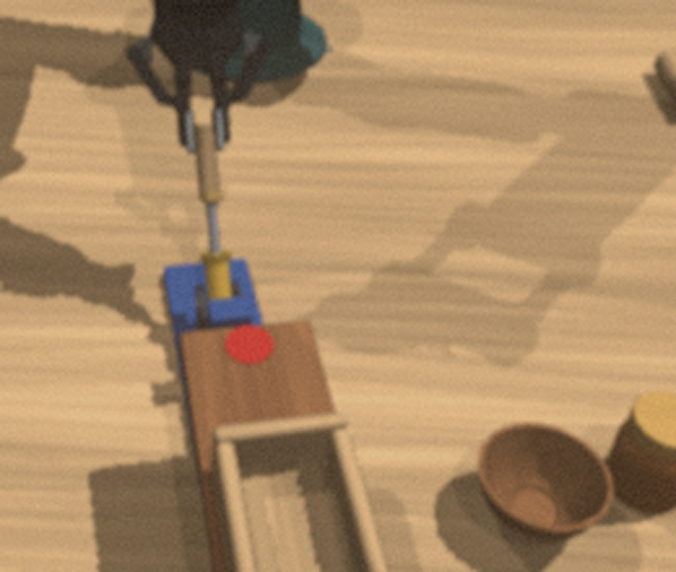

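View pics/w19.png

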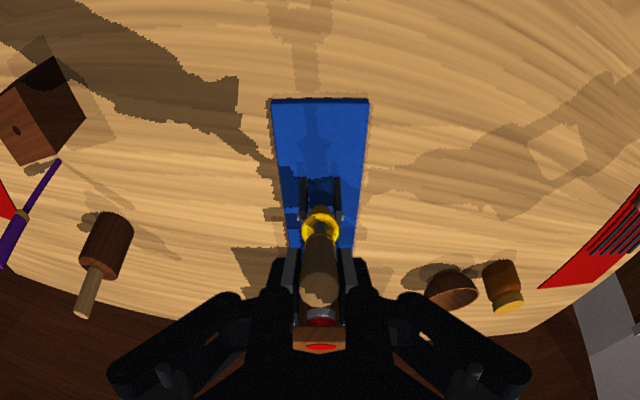

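```bash
python3 - <<'E'
from h import *
a=read_camera("scene")
for t in ("bowl","mallet","jar"): print(t,[x["at"] for x in landmark_of(t,a)][:1])
s=read_state();print(s["time"],s["wrist_force"],np.abs(s["joint_vel"]).max())
print(finish_job())
E
```

```text
bowl [[437.3, 306.9]]
mallet [[178.9, 284.4]]
jar [[475.9, 293.9]]
21.05 [-1.9546  0.9224  8.8043] 0.0008890697069250462
the job is handed in; nothing more can be done
None
```

I handed the job in at 21 s, with the board raised on the jack and the gripper still holding the rod down after two full strokes. No verdict was reported, so success is my own reading of the checks below.

**What I did**
- I set the jack flat under the lift pad. Its saddle measured at (0.709, 0.022) m, against about (0.709, 0.022) m for the pad.
- I pushed the rod to the socket floor. It bottomed out at the expected height, with about 3.5 N on it.
- I made the first stroke, let the lever right back up, and made the second stroke.

**Last checks before hand-in**

| Check | First stroke | Between strokes | End |
|---|---|---|---|
| Lift pad height (from the red disc) | about 104 mm | down, disc at its starting height | about 104 mm |
| Lever (estimated from the pad's rise) | about 0.62 rad | about 0 | about 0.62 rad |

- **Rod seating:** it was still fully down at the end; the distance to its grip point measured 125.7 mm against the nominal 125 mm.
- **Stillness:** the arm was at rest, with the jack flat on the bench.
- **Bowl, mallet and jar:** they were where they started, to within a few pixels in the scene view.

**Disagreements**
- The scene and top cameras differ by about 4 mm on where the pad is along x. I lined the jack up using the top and wrist views.
- Late in the first stroke I sent one move before its computed values came back. It pressed about 23 N along the rod for a moment, and I eased it off straight away.
- The jack crept about 1.5 to 3 mm towards its tail while pumping, well within the 18 mm allowed at the end.

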